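Issue one stirring bar from each tube

TASK

Each of the three tubes in the leaning carton holds one or two dark stirring bars. From every tube that holds two: lift it out of its cell, tip it slowly, low over the steel tray, until just the first bar slides out into the tray, stop there so that the second bar stays inside, and put the tube back into a cell of the carton, mouth up, down on the floor of the cell. In the end every tube stands in the carton with one bar in it and the other bars lie in the tray, wherever the tray then stands; never let a tube's last bar out, do not drop a bar from more than about 10 cm, and leave the other things on the bench where they are.

Things in the scene. Friction and masses are not known exactly. Their poses are not given: they have to be found in the camera images.
- carton: Open cardboard carton, fixed on a stand, leaning 35 degrees from upright: its mouth looks up and to the robot's left (roughly +y). Outside 52 (x) x 188 (y) mm, 98 mm deep (z), walls 5 mm. Three cells in a row along its y, parted by 26 mm thick pads that end 5 mm below its rim. Origin: centre of its underside; z = its axis, floor to mouth; tubes rest on the +x wall (inner face at x = 21 mm), the lower one.
- cell1 (a point): Centre of the inner floor of a cell of the carton, 42 x 42 mm inside, 93 mm deep; axes as the carton's (z towards its mouth). Each starts with one tube in it.
- cell2 (a point): Centre of the inner floor of a cell of the carton, 42 x 42 mm inside, 93 mm deep; axes as the carton's (z towards its mouth). Each starts with one tube in it.
- cell3 (a point): Centre of the inner floor of a cell of the carton, 42 x 42 mm inside, 93 mm deep; axes as the carton's (z towards its mouth). Each starts with one tube in it.
- tray: Loose steel tray, 190 (x) x 150 (y) x 30 mm high, wall and floor 4 mm, open above, 0.6 to 0.9 kg. Origin: centre of its underside, z up. It stands on the bench to one side of the carton.
- tube1_mid (a point): Clear plastic tube of square section, 190 mm long, 32 x 32 mm outside, bore 26 x 26 mm, foot 5 mm thick, 55 to 90 g empty. The point half-way along it; z = its axis: the open mouth lies 95 mm along +z, the foot 95 mm along -z. It starts in a cell, mouth up, some 97 mm of it beyond the carton's rim, and holds two bars, one behind the other, or one at its foot. The tubes are alike.
- bar1_front: Dark grey stirring bar in tube 1, the one nearer to the mouth: a rod with round ends, 20 mm in diameter, 60 mm long, 50 g. Origin: its centre; z = its long axis. Slippery in the tube (friction about 0.2): it stays put until the mouth points some 9 to 16 degrees below level, and then slides. Absent in a tube with one bar.
- bar1_back: Dark grey stirring bar in tube 1, the one at the foot, the same as bar1_front in size, origin and axes; it touches the front one and slides after it.
- tube2_mid (a point): Clear plastic tube of square section, 190 mm long, 32 x 32 mm outside, bore 26 x 26 mm, foot 5 mm thick, 55 to 90 g empty. The point half-way along it; z = its axis: the open mouth lies 95 mm along +z, the foot 95 mm along -z. It starts in a cell, mouth up, some 97 mm of it beyond the carton's rim, and holds two bars, one behind the other, or one at its foot. The tubes are alike.
- bar2_front: Dark grey stirring bar in tube 2, the one nearer to the mouth: a rod with round ends, 20 mm in diameter, 60 mm long, 50 g. Origin: its centre; z = its long axis. Slippery in the tube (friction about 0.2): it stays put until the mouth points some 9 to 16 degrees below level, and then slides. Absent in a tube with one bar.
- bar2_back: Dark grey stirring bar in tube 2, the one at the foot, the same as bar2_front in size, origin and axes; it touches the front one and slides after it.
- tube3_mid (a point): Clear plastic tube of square section, 190 mm long, 32 x 32 mm outside, bore 26 x 26 mm, foot 5 mm thick, 55 to 90 g empty. The point half-way along it; z = its axis: the open mouth lies 95 mm along +z, the foot 95 mm along -z. It starts in a cell, mouth up, some 97 mm of it beyond the carton's rim, and holds two bars, one behind the other, or one at its foot. The tubes are alike.
- bar3_front: Dark grey stirring bar in tube 3, the one nearer to the mouth: a rod with round ends, 20 mm in diameter, 60 mm long, 50 g. Origin: its centre; z = its long axis. Slippery in the tube (friction about 0.2): it stays put until the mouth points some 9 to 16 degrees below level, and then slides. Absent in a tube with one bar.
- bar3_back: Dark grey stirring bar in tube 3, the one at the foot, the same as bar3_front in size, origin and axes; it touches the front one and slides after it.
- reagent_bottle: Bystander: glass bottle with blue cap, 70 mm across, 150 mm high. Origin: centre of its underside.
- amber_jar: Bystander: amber jar, 60 mm across, 85 mm high. Origin: centre of its underside.
- beaker: Bystander: glass beaker, 68 mm across, 90 mm high. Origin: centre of its underside.
- wrench: Bystander: steel wrench 150 mm long, lying flat along its x. Origin: its middle, underside.
- tip_box: Bystander: grey box with clear lid, 85 (x) x 120 (y) x 75 mm. Origin: centre of its underside.
- syringe: Bystander: plastic syringe, 22 mm thick, some 170 mm long with its plunger, lying along its x. Origin: under the middle of the barrel.
Not all that is in view belongs to the job. Leave any purple look-alike of the part that bears tube2_mid alone.

How it is judged:
At the end, for the whole second after the job is handed in: Every tube is in the carton, in a cell, within 18 mm of the cell's floor and 0.25 rad of the carton's axis; its front bar, if it had two, lies inside the tray (centre within the tray's outline and below its rim), its back bar is still in the tube; the tray is level (angle between tray's own z axis and vertical below 0.06 rad and z of tube1_mid in the frame of carton between 0.08 and 0.118 m and x of tube1_mid in the frame of carton between -0.025 and 0.025 m and y of tube1_mid in the frame of carton between -0.095 and 0.095 m and angle between the z axis of each of tube1_mid, tube2_mid, tube3_mid and the z axis of carton, either way round below 0.25 rad and x of bar1_front in the frame of tray between -0.095 and 0.095 m and y of bar1_front in the frame of tray between -0.075 and 0.075 m and z of each of bar1_front, bar2_front, bar3_front in the frame of tray below 0.03 m and distance between bar1_back and tube1_mid below 0.09 m and z of tube2_mid in the frame of carton between 0.08 and 0.118 m and x of tube2_mid in the frame of carton between -0.025 and 0.025 m and y of tube2_mid in the frame of carton between -0.095 and 0.095 m and x of bar2_front in the frame of tray between -0.095 and 0.095 m and y of bar2_front in the frame of tray between -0.075 and 0.075 m and distance between bar2_back and tube2_mid below 0.09 m and z of tube3_mid in the frame of carton between 0.08 and 0.118 m and x of tube3_mid in the frame of carton between -0.025 and 0.025 m and y of tube3_mid in the frame of carton between -0.095 and 0.095 m and x of bar3_front in the frame of tray between -0.095 and 0.095 m and y of bar3_front in the frame of tray between -0.075 and 0.075 m and distance between bar3_back and tube3_mid below 0.09 m); the robot touches nothing.
It fails at once if the last bar of a tube comes out of it (its middle passes the rim) (z of bar1_back in the frame of tube1_mid above 0.095 m or z of bar2_back in the frame of tube2_mid above 0.095 m or z of bar3_back in the frame of tube3_mid above 0.095 m).
It fails at once if a bar is dropped from a height: it falls faster than 1.6 m/s (a free fall of 130 mm) (linear speed of any of bar1_front, bar2_front, bar3_front above 1.6 m/s).
It fails at once if a bystander is moved by more than 50 mm (distance of any of reagent_bottle, amber_jar, beaker, wrench, tip_box, syringe from where it was at the start of the episode above 0.05 m).
Of bar1_front, bar2_front, bar3_front only 2 to 3 are there at a start; the rules pass over those that are not, and their reading is None.
At some moment in a run one of tray may be knocked a few centimetres aside while the robot is not near it.
It also fails if it takes over 210 s, if anything falls off the work surface, if the arm or the gripper's body presses on something with over 40 N, if the wrist force passes 120 N, or if a joint passes its speed limit or range.

ROBOT

A 6-joint arm with a two-finger parallel gripper is mounted at the origin on the work surface. World frame = base frame: x ahead of the robot, y to its left, z up, the work surface at z = 0. Lengths are in m, angles in rad, forces in N, time in s.
With the tool pointing down it reaches from about 0.325 to 0.775 m from the base axis. Payload 5.5 kg.
Tool frame: the origin (TCP) lies between the finger pads; the fingertips stand 8 mm ahead of it and the grasp point (between the pads) lies 11 mm behind it (tcp_to_tips is the distance from the TCP to the fingertips, in m); z points along the fingers, y is the direction in which the jaws open and shut (so a half turn about z gives the same grasp; the last joint's range is limited). The gripper opens to 88 mm and grips with 3 to 60 N. Pads are 20 mm wide; open, the fingers measure 115 mm over their backs; the gripper's body (75 mm by 178 mm) begins 61 mm behind the grasp point.
Start: joints at [1.121, 0.091, 1.231, -0, 1.82, -0.057], TCP at [0.23, 0.554, 0.231] pointing down, gripper open.
Joint ranges: [-2.87, 2.87], [-0.86, 2.18], [0.17, 2.46], [-1.51, 4.65], [0.06, 2.69], [-2.65, 2.65]. Speed limits (rad/s): [2.57, 2.57, 3.01, 3.14, 3.14, 3.14].

INTERFACE

Orientations are given as a unit quaternion [w, x, y, z].
In Python, from bench import * gives the robot as it stands. Calls block until the motion is done:
- move_to(position, orientation): joint-space move of the TCP to a pose.
- move_l(position, speed=0.15, orientation=None): straight line of the TCP; orientation=None keeps the orientation; speed is the mean speed in m/s.
- movej(angles): joint-space move.
- gripper_open() and close(): open the fingers fully, or close them until they stop; the grip force is fixed at half the most.
- hold(seconds).
- inverse_kinematics(position, orientation): joint angles nearest the present ones, or None.
- state(): the state.
- get_image(name): name is "scene" or "side" or "wrist"; returns a dict with "frame" (400x640x3 uint8, blue, green, red), "depth" (400x640 float32, m along the optical axis (not along the pixel's ray), 0 where there is no reading), "camera_matrix" (3x3 intrinsics, pixels), "k1" (the pictures are not rectified: a ray, as slopes to the right and down, at radius r is drawn at 1 + k1 r^2 times it, then the intrinsics apply), "view" (4x4, takes a point from world to camera coordinates). Camera axes: x right, y up, looking along -z (the intrinsics and any distortion apply to the point x, -y, -z); pixel columns grow to the right and rows downward; lengths in m; the calibration is good to about 2 mm. A picture is of the moment at which its call begins.
A pose or a line that the arm cannot do raises IKError and nothing moves.
- job_done(): hands the job in, once; it reports no verdict.
The state is a dict: "time": time; "joint_pos": joint angles; "dq": joint speeds; "joint_torque": joint torques, N m; "ee_pos": TCP position; "ee_rot": TCP orientation; "ft_force": force on the tool from outside, world axes, zero at the start; "moment": the same for the moment, N m; "finger_gap": finger opening in m.
Only numpy, scipy, OpenCV 4.12 (cv2) and the standard library are available. Lean on these libraries where they do the work, as an engineer would, in place of code of your own. Each camera call takes 0.05 s, during which the arm holds its last target.

## Working session

There is one attempt and no reset: what is moved stays moved. The work goes in short steps, each a Python script; the robot and the scene stay as the last script left them, time stands still between calls to the robot, and variables do not carry over. Pictures are saved under pics/ and viewed, and the job is handed in when it is done.

```bash
ls; mkdir -p pics; cat > h.py <<'E'
from bench import *
import numpy as np, cv2
def save(n,f): cv2.imwrite('pics/'+n+'.png',f)
def px2ray(im,u,v):
    K=np.array(im['camera_matrix']);k1=im['k1'];V=np.array(im['view'])
    d=np.array([(u-K[0,2])/K[0,0],(v-K[1,2])/K[1,1]]);p=d.copy()
    for _ in range(20): p=d/(1+k1*(p@p))
    R=V[:3,:3];o=-R.T@V[:3,3]
    return o,R.T@np.array([p[0],-p[1],-1.0])
def plane(im,u,v,z):
    o,d=px2ray(im,u,v); return o+d*(z-o[2])/d[2]
def cloud(im):
    K=np.array(im['camera_matrix']);k1=im['k1'];V=np.array(im['view'])
    D=np.array(im['depth']);h,w=D.shape
    u,v=np.meshgrid(np.arange(w),np.arange(h))
    a=(u-K[0,2])/K[0,0];b=(v-K[1,2])/K[1,1];x,y=a.copy(),b.copy()
    for _ in range(20):
        s=1+k1*(x*x+y*y);x,y=a/s,b/s
    P=np.stack([x*D,-y*D,-D],-1)
    R=V[:3,:3];P=(P-V[:3,3])@R
    P[D<=0]=np.nan
    return P
def proj(im,X):
    K=np.array(im['camera_matrix']);k1=im['k1'];V=np.array(im['view'])
    c=V[:3,:3]@np.array(X)+V[:3,3];x,y=c[0]/-c[2],-c[1]/-c[2];s=1+k1*(x*x+y*y)
    return K[0,0]*x*s+K[0,2],K[1,1]*y*s+K[1,2]
E
python3 - <<'E'
from h import *
for n in ['scene','side','wrist']:
    im=get_image(n); save(n+'0',im['frame']); print(n,im['camera_matrix'],im['k1']);V=im['view'];V=np.array(V);print(-V[:3,:3].T@V[:3,3],-V[2,:3])
s=state();print(s)
E
```

```text
pics
scene [[369.55418085   0.         316.85482567]
 [  0.         369.55418085 197.39643553]
 [  0.           0.           1.        ]] -0.042170487501990796
[0.85149021 0.71171933 1.00400324] [-0.3414429 -0.5048462 -0.7928096]
side [[491.04772079   0.         315.81088943]
 [  0.         491.04772079 196.6890108 ]
 [  0.           0.           1.        ]] -0.08953600643240424
[ 0.29189812 -0.92486121  1.0435214 ] [ 0.12476847  0.74263944 -0.65796618]
wrist [[276.74642729   0.         324.57027269]
 [  0.         276.74642729 200.35152423]
 [  0.           0.           1.        ]] -0.018666924307118762
[0.15527856 0.58403997 0.38281779] [ 0.26901398 -0.11358458 -0.95641519]
{'time': 0.15, 'joint_pos': array([ 1.12129702e+00,  9.16939037e-02,  1.23159861e+00, -4.50372839e-05,
        1.81981862e+00, -5.66770749e-02]), 'dq': array([-3.13115803e-04,  5.30803732e-04, -3.10028172e-03, -7.70073789e-04,
       -2.04007084e-03, -1.82350851e-05]), 'joint_torque': array([ 2.28757592e-03, -4.47045135e+01, -4.06905770e+01,  6.98374584e-02,
        2.74257304e-02, -1.21548906e-04]), 'ee_pos': array([0.22958634, 0.55410201, 0.22976786]), 'ee_rot': array([-1.68977397e-04,  1.95156087e-01,  9.80771903e-01, -7.40520687e-04]), 'ft_force': array([-0.16776776,  0.72328606, -0.05783396]), 'moment': array([-0.09024684,  0.05738991, -0.02235006]), 'finger_gap': 0.08800518954433093}
```

View pics/scene0.png

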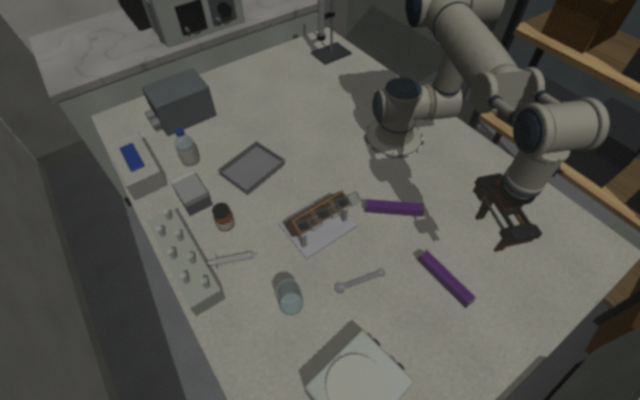

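View pics/side0.png

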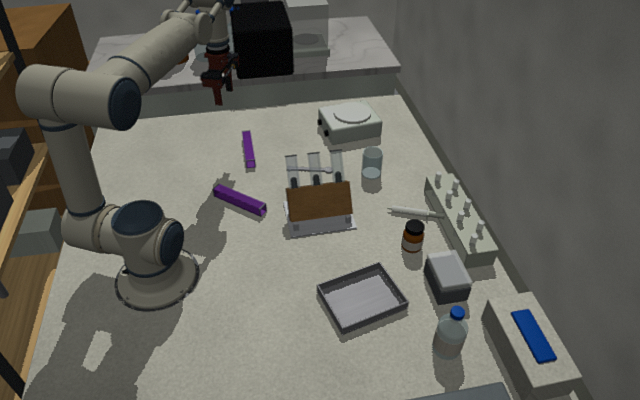

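View pics/wrist0.png

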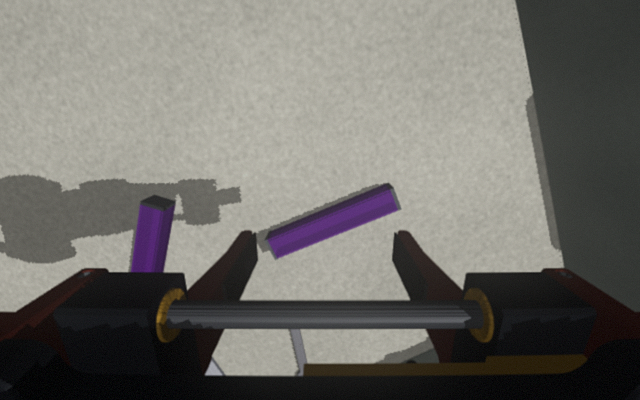

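```bash
python3 - <<'E'
from h import *
a=get_image('scene');b=get_image('side')
import pickle;pickle.dump((a,b),open('im0.pkl','wb'))
ca=cv2.resize(a['frame'][170:270,260:380],None,fx=6,fy=6,interpolation=cv2.INTER_CUBIC)
cb=cv2.resize(b['frame'][140:245,270:370],None,fx=6,fy=5.6,interpolation=cv2.INTER_CUBIC)
save('ca',cv2.convertScaleAbs(ca,alpha=1.5));save('cb',cv2.convertScaleAbs(cb,alpha=1.3))
for im,pts in ((a,[(330,205),(318,215),(302,223),(340,210),(353,198),(250,167),(318,235)]),(b,[(320,200),(292,170),(315,170),(336,170),(362,300),(320,225)])):
    P=cloud(im)
    for u,v in pts: print(u,v,P[v,u].round(3))
E
```

```text
330 205 [0.478 0.224 0.17 ]
318 215 [0.499 0.195 0.105]
302 223 [0.567 0.214 0.145]
340 210 [0.467 0.256 0.174]
353 198 [0.403 0.234 0.156]
250 167 [ 0.54  -0.181  0.005]
318 235 [0.504 0.2   0.004]
320 200 [0.484 0.147 0.079]
292 170 [0.412 0.211 0.152]
315 170 [0.481 0.209 0.144]
336 170 [0.543 0.205 0.139]
362 300 [ 0.538 -0.175  0.003]
320 225 [0.479 0.118 0.004]
```

View pics/ca.png

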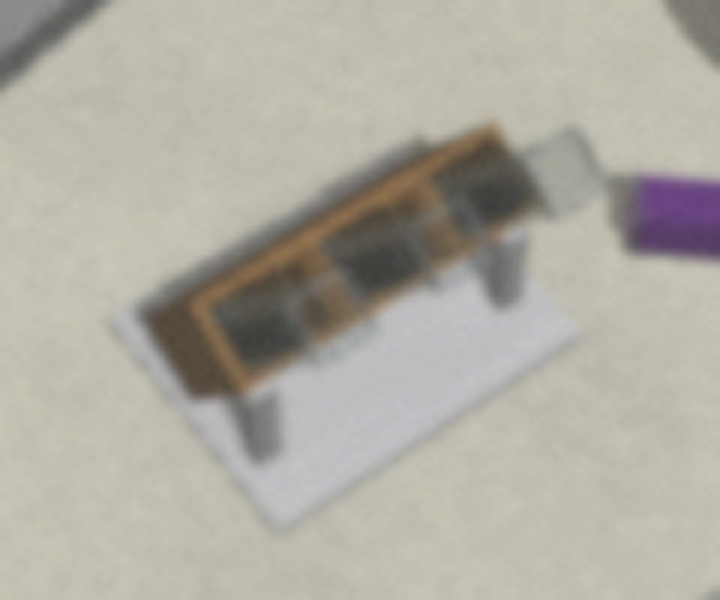

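View pics/cb.png

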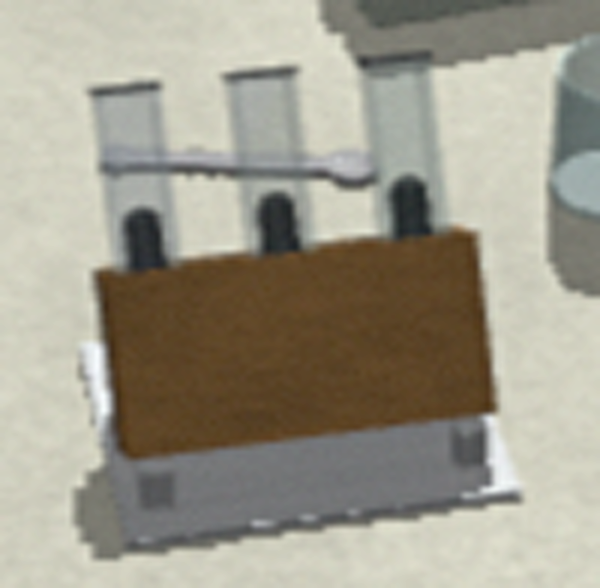

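```bash
cat > pose.py <<'E'
from h import *
def carton(b):
    P=cloud(b);hsv=cv2.cvtColor(b['frame'],cv2.COLOR_BGR2HSV)
    m=cv2.inRange(hsv,(5,100,40),(20,255,200));m[:150]=0;m[240:]=0;m[:,:270]=0;m[:,380:]=0
    n,l,st,_=cv2.connectedComponentsWithStats(m);i=1+np.argmax(st[1:,4]);m=(l==i).astype(np.uint8)
    c,_=cv2.findContours(m,0,2);c=max(c,key=cv2.contourArea)
    q=cv2.erode(m,np.ones((5,5)))>0
    X=P[q];X=X[np.isfinite(X[:,0])];ctr=np.median(X,0)
    _,s,vt=np.linalg.svd(X-X.mean(0));nrm=vt[2];nrm*=np.sign(nrm[2])
    return m,c,X,X.mean(0),nrm
if __name__=='__main__':
    import pickle;a,b=pickle.load(open('im0.pkl','rb'))
    m,c,X,mu,n=carton(b)
    print(len(X),mu,n,np.degrees(np.arccos(n[2])),np.std((X-mu)@n))
    r=cv2.minAreaRect(c);ap=cv2.approxPolyDP(c,4,True)[:,0]
    Y=[]
    for u,v in c[:,0]:
        o,d=px2ray(b,u,v);Y.append(o+d*((mu-o)@n)/(d@n))
    Y=np.array(Y)
    e=np.cross(n,[0,0,1]);e/=np.linalg.norm(e);e*=np.sign(e[0]);f=np.cross(n,e);f*=np.sign(f[2])
    uv=np.stack([(Y-mu)@e,(Y-mu)@f],1).astype(np.float32)*1000
    rr=cv2.minAreaRect(uv);print(rr,e,f)
    print(cv2.boxPoints(rr))
E
python3 pose.py
```

```text
1649 [0.48127688 0.1431387  0.07896536] [ 0.01942317 -0.81970386  0.57245814] 55.078182145291095 0.0031372467988974345
((0.6983413696289062, 0.32010650634765625), (99.18445587158203, 187.80804443359375), 89.91812896728516) [ 0.99971938  0.0236887  -0.        ] [-0.01356079  0.5722975   0.81993395]
[[-93.27645  -49.13789 ]
 [ 94.53141  -49.406254]
 [ 94.673134  49.778103]
 [-93.13473   50.046467]]
```

```bash
cat > geo.py <<'E'
from h import *
import pickle
from scipy.spatial.transform import Rotation as Ro
C=dict(ctr=None)
n=np.array([ 0.01942317,-0.81970386,0.57245814]);e=np.array([0.99971938,0.0236887,0]);f=np.array([-0.01356079,0.5722975,0.81993395])
mu=np.array([0.48127688,0.1431387,0.07896536])+.0007*e+.0003*f
org=mu-.026*n-.0492*f     # carton origin
def Cp(u,nn,z): return org+u*e+nn*n+z*f   # u along e (= -carton y), nn along n (= -carton x)
def q(R): x=Ro.from_matrix(R).as_quat(); return np.array([x[3],x[0],x[1],x[2]])
def Rq(qq): return Ro.from_quat([qq[1],qq[2],qq[3],qq[0]]).as_matrix()
def toolR(mdir,back,th,flip=False):
    """mdir: tube axis to mouth, back: unit perp to it, side of gripper; th angle"""
    mdir=mdir/np.linalg.norm(mdir);back=back-mdir*(back@mdir);back/=np.linalg.norm(back)
    a=-np.cos(th)*back-np.sin(th)*mdir
    x=-np.sin(th)*back+np.cos(th)*mdir
    if flip:x=-x
    return np.stack([x,np.cross(a,x),a],1)
def tcp(grasp,R): return np.array(grasp)+.011*R[:,2]
E
python3 - <<'E'
from geo import *
a,b=pickle.load(open('im0.pkl','rb'))
# tube mouths in side image: on plane nn=+.011 (upper face; tube centre nn=-.005)
p0=Cp(0,.011,0)
for us in ((285.3,296.7),(307.5,319.7),(330,342)):
    for u,v in zip(us,(156,155,) if us[0]<300 else (153,152) if us[0]<320 else (151,150)):
        o,d=px2ray(b,u,v);X=o+d*((p0-o)@n)/(d@n);Y=X-org;print(u,(Y@e).round(4),(Y@n).round(4),(Y@f).round(4))
# tray
P=cloud(b)
for im,box in((b,(250,340,305,420)),(a,(130,200,205,295))):
    P=cloud(im);r0,r1,c0,c1=box
    Q=P[r0:r1,c0:c1].reshape(-1,3);Q=Q[np.isfinite(Q[:,0])]
    R=Q[(Q[:,2]>.02)&(Q[:,2]<.04)]
    r=cv2.minAreaRect(R[:,:2].astype(np.float32)*1000);print(len(R),r)
    F=Q[(Q[:,2]<.012)]
E
```

```text
285.3 -0.0827 0.011 0.192
296.7 -0.049 0.011 0.1909
307.5 -0.0165 0.011 0.1929
319.7 0.0201 0.011 0.1916
330 0.0512 0.011 0.1909
342 0.0877 0.011 0.1896
744 ((536.7052001953125, -172.06451416015625), (194.80255126953125, 153.79400634765625), 14.753922462463379)
388 ((590.4784545898438, -156.42601013183594), (300.43975830078125, 154.64071655273438), 15.439013481140137)
```

```bash
python3 - <<'E'
from geo import *
print('carton org',org)
jr=np.array([[-2.87,2.87],[-0.86,2.18],[0.17,2.46],[-1.51,4.65],[0.06,2.69],[-2.65,2.65]])
for i,u in enumerate((-.068,0,.068)):
  for th in (0,20,35,45,55):
    for s in (-1,1):
      for fl in (0,1):
        R=toolR(f,s*e,np.radians(th),fl)
        d=.024 if th>50 else .05
        out=[]
        for lift in (0,.11):
            j=inverse_kinematics(tcp(Cp(u,-.005,.195-d+lift),R),q(R)); out.append(None if j is None else np.round(j,2))
        if all(o is not None for o in out): print(i,th,s,fl,out)
E
```

```text
carton org [0.4821348  0.13648223 0.02398668]
0 20 -1 1 [array([ 1.11, -0.66,  2.45, -1.34,  1.25, -0.49]), array([ 1.19, -0.54,  2.21, -1.3 ,  1.36, -0.59])]
0 35 -1 0 [array([ 1.07, -0.52,  2.25, -1.1 ,  1.37,  2.51]), array([ 1.15, -0.4 ,  2.  , -1.08,  1.5 ,  2.43])]
0 35 -1 1 [array([ 1.07, -0.52,  2.25, -1.1 ,  1.37, -0.63]), array([ 1.15, -0.4 ,  2.  , -1.08,  1.5 , -0.71])]
0 45 -1 0 [array([ 1.02, -0.42,  2.12, -0.96,  1.45,  2.43]), array([ 1.1 , -0.31,  1.87, -0.95,  1.6 ,  2.37])]
0 45 -1 1 [array([ 1.02, -0.42,  2.12, -0.96,  1.45, -0.71]), array([ 1.1 , -0.31,  1.87, -0.95,  1.6 , -0.78])]
0 45 1 0 [array([ 0.47,  0.53,  1.13, -0.1 ,  2.43, -0.91]), array([ 0.54,  0.58,  0.91, -0.01,  2.61, -0.8 ])]
0 45 1 1 [array([ 0.47,  0.53,  1.13, -0.1 ,  2.43,  2.23]), array([ 0.54,  0.58,  0.91, -0.01,  2.61,  2.34])]
0 55 -1 0 [array([ 0.98, -0.29,  1.93, -0.83,  1.58,  2.35]), array([ 1.05, -0.18,  1.67, -0.84,  1.73,  2.29])]
0 55 -1 1 [array([ 0.98, -0.29,  1.93, -0.83,  1.58, -0.79]), array([ 1.05, -0.18,  1.67, -0.84,  1.73, -0.85])]
0 55 1 0 [array([ 0.54,  0.44,  1.15, -
[... 1626 characters left out ...]
-1.34,  1.05, -0.61])]
2 35 -1 0 [array([ 0.79, -0.26,  2.06, -1.13,  1.09,  2.45]), array([ 0.89, -0.2 ,  1.84, -1.08,  1.25,  2.34])]
2 35 -1 1 [array([ 0.79, -0.26,  2.06, -1.13,  1.09, -0.69]), array([ 0.89, -0.2 ,  1.84, -1.08,  1.25, -0.8 ])]
2 45 -1 0 [array([ 0.78, -0.17,  1.92, -0.97,  1.23,  2.34]), array([ 0.87, -0.1 ,  1.69, -0.94,  1.39,  2.25])]
2 45 -1 1 [array([ 0.78, -0.17,  1.92, -0.97,  1.23, -0.81]), array([ 0.87, -0.1 ,  1.69, -0.94,  1.39, -0.89])]
2 55 -1 0 [array([ 0.77, -0.06,  1.72, -0.84,  1.41,  2.23]), array([ 0.85,  0.03,  1.47, -0.83,  1.58,  2.17])]
2 55 -1 1 [array([ 0.77, -0.06,  1.72, -0.84,  1.41, -0.91]), array([ 0.85,  0.03,  1.47, -0.83,  1.58, -0.98])]
```

```bash
python3 - <<'E'
from geo import *
M=np.array([.535,-.172,.075]);up=np.array([0,0,1.])
for th,d in ((25,.05),(35,.05),(55,.024)):
  for yaw in range(-180,180,15):
    out=[]
    for t in (-10,8,22):
        y=np.radians(yaw);tt=np.radians(t);h=np.array([np.cos(y),np.sin(y),0])
        m=h*np.cos(tt)-up*np.sin(tt)
        R=toolR(m,up,np.radians(th),0)
        j=inverse_kinematics(tcp(M-d*m,R),q(R));out.append(j)
    if out[1] is not None and out[2] is not None: print(th,yaw,[None if o is None else np.round(o,2) for o in out])
E
```

```text
25 -180 [array([-0.4 , -0.06,  1.71,  0.11,  1.25, -1.99]), array([-0.48, -0.29,  1.97,  0.31,  0.97, -2.16]), array([-0.56, -0.44,  2.16,  0.58,  0.78, -2.41])]
25 -90 [None, array([-0.57,  0.19,  1.5 ,  0.49,  1.76,  2.59]), array([-0.65,  0.31,  1.43,  0.66,  1.9 ,  2.54])]
25 -75 [array([-0.42,  0.09,  1.57,  0.2 ,  1.65,  2.46]), array([-0.54,  0.26,  1.42,  0.41,  1.87,  2.38]), array([-0.6 ,  0.41,  1.31,  0.56,  2.03,  2.37])]
25 -60 [array([-0.41,  0.11,  1.55,  0.16,  1.7 ,  2.21]), array([-0.49,  0.32,  1.35,  0.31,  1.96,  2.17]), array([-0.54,  0.49,  1.21,  0.44,  2.15,  2.18])]
25 -45 [array([-0.4 ,  0.12,  1.53,  0.1 ,  1.73,  1.96]), array([-0.45,  0.36,  1.3 ,  0.2 ,  2.02,  1.95]), array([-0.48,  0.55,  1.13,  0.29,  2.24,  1.97])]
25 -30 [array([-0.38,  0.13,  1.52,  0.04,  1.75,  1.72]), array([-0.4 ,  0.39,  1.27,  0.08,  2.06,  1.71]), array([-0.41,  0.59,  1.08,  0.11,  2.29,  1.72])]
25 -15 [array([-0.36,  0.13,  1.52, -0.03,  1.75,  1.47]), array([-0.35,  0.39,  1.26, -0.06,  2.06,  1.47]), array([-0.34,  0.59,  1.07, -0.08,  2.3 ,  1.46])]
25 0 [array([-0.3
[... 6298 characters left out ...]
0.56]), array([ 0.08,  0.61,  1.36, -1.09,  2.01,  0.58])]
55 75 [array([-0.01,  0.18,  1.62, -0.75,  1.59,  0.34]), array([ 0.09,  0.32,  1.59, -1.  ,  1.71,  0.47]), array([ 0.13,  0.46,  1.57, -1.18,  1.81,  0.55])]
55 90 [array([ 0.01,  0.04,  1.77, -0.8 ,  1.41,  0.17]), array([ 0.12,  0.16,  1.79, -1.09,  1.5 ,  0.39]), array([ 0.17,  0.29,  1.78, -1.29,  1.61,  0.53])]
55 105 [array([-0.01, -0.11,  1.91, -0.81,  1.22, -0.02]), array([ 0.12, -0.02,  1.98, -1.17,  1.28,  0.29]), array([ 0.18,  0.11,  2.  , -1.42,  1.39,  0.51])]
55 135 [array([-0.15, -0.4 ,  2.15, -0.62,  0.81, -0.64]), array([-0.04, -0.44,  2.33, -1.21,  0.7 , -0.06]), array([ 0.02, -0.33,  2.4 ,  4.54,  0.79,  0.48])]
```

```bash
cat >> geo.py <<'E'
from scipy.spatial.transform import Slerp
up=np.array([0,0,1.])
def pick_pose(u,d,th,lift=0,back=0,nn=-.0045):
    R=toolR(f,-e,np.radians(th)); return tcp(Cp(u,nn,.195-d+lift),R)-back*R[:,2],q(R)
def pour_pose(M,yaw,tilt,d,th):
    y=np.radians(yaw);t=np.radians(tilt);m=np.array([np.cos(y),np.sin(y),0])*np.cos(t)-up*np.sin(t)
    R=toolR(m,up,np.radians(th)); return tcp(np.array(M)-d*m,R),q(R)
def elev(qa,qb,th):
    S=Slerp([0,1],Ro.from_matrix([Rq(qa),Rq(qb)]));t=np.radians(th)
    return [round(float(np.degrees(np.arcsin((R@np.array([np.cos(t),0,-np.sin(t)]))[2]))),1) for R in S(np.linspace(0,1,11)).as_matrix()]
def st(msg=''):
    s=state();print(msg,'t%.1f'%s['time'],'p',np.round(s['ee_pos'],4),'F',np.round(s['ft_force'],2),'M',np.round(s['moment'],2),'gap %.4f'%s['finger_gap'],'j',np.round(s['joint_pos'],2));return s
E
python3 - <<'E'
from geo import *
p,o=pick_pose(-.066,.055,35,back=.13,lift=.04); 
print(p,inverse_kinematics(p,o))
move_to(p,o); st()
p,o=pick_pose(-.066,.055,35,back=.10); move_l(p,.15,o); st()
save('w1',get_image('wrist')['frame']);save('s1',get_image('side')['frame'])
E
```

```text
[0.31524764 0.27837435 0.22496381] [ 1.39649741 -0.48596175  2.06440253 -1.07304934  1.72865899  2.52949615]
 t2.5 p [0.3153 0.2785 0.2251] F [-0.16  0.52 -0.48] M [ 0.13  0.47 -0.02] gap 0.0876 j [ 1.4  -0.49  2.06 -1.07  1.73  2.53]
 t3.0 p [0.3407 0.2463 0.1787] F [-0.79 -0.57  0.09] M [0.12 0.44 0.03] gap 0.0878 j [ 1.31 -0.55  2.19 -1.08  1.62  2.54]
```

View pics/w1.png

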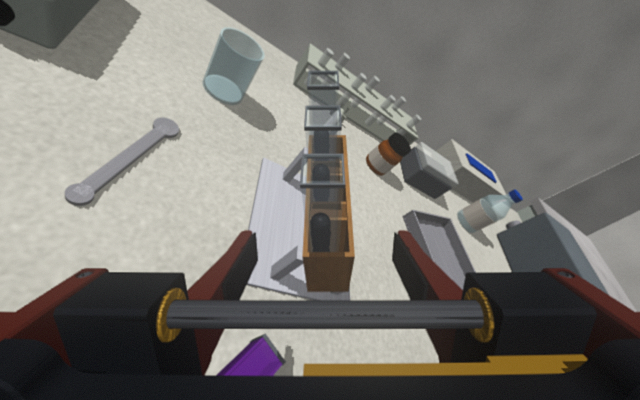

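View pics/s1.png

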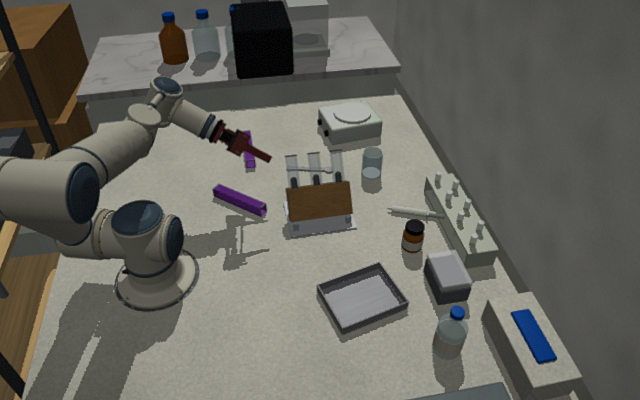

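Candidates: the clear tubes in the carton at side-view pixels (293,168), (316,167) and (337,165), and the purple look-alikes at (248,150) and (240,200), which I exclude. The close crop shows dark bar tips above the rim in all three clear tubes, so all three hold two bars. I'm grasping the left one.

```bash
python3 - <<'E'
from geo import *
p,o=pick_pose(-.066,.055,35); move_l(p,.1,o); st()
save('w2',get_image('wrist')['frame'])
close(); st('closed')
p,o=pick_pose(-.066,.055,35,lift=.012); move_l(p,.05,o); st('l1')
p,o=pick_pose(-.066,.055,35,lift=.11); move_l(p,.1,o); st('l2')
save('w3',get_image('wrist')['frame']);save('s3',get_image('side')['frame'])
q0=state()['ee_rot']
for yaw in(-45,-60,-75):
    print(yaw,elev(o,pour_pose([0,0,0],yaw,-25,0,35)[1],35))
E
```

```text
t4.3 p [0.4232 0.2156 0.1313] F [-0.5   0.25 -0.13] M [0.15 0.46 0.03] gap 0.0879 j [ 1.06 -0.52  2.26 -1.1   1.36  2.51]
closed t5.2 p [0.4232 0.2154 0.1309] F [ 0.08  0.08 -0.21] M [0.2  0.49 0.02] gap 0.0321 j [ 1.06 -0.52  2.26 -1.1   1.36  2.51]
l1 t5.6 p [0.4231 0.2225 0.1412] F [-0.67  0.24 -1.94] M [0.23 0.7  0.04] gap 0.0319 j [ 1.07 -0.51  2.23 -1.1   1.37  2.5 ]
l2 t6.8 p [0.4216 0.2779 0.2204] F [-0.63  0.3  -1.56] M [0.28 0.67 0.05] gap 0.0316 j [ 1.14 -0.41  2.02 -1.08  1.49  2.43]
-45 [55.1, 60.0, 63.2, 64.0, 62.2, 58.2, 52.7, 46.4, 39.5, 32.3, 25.0]
-60 [55.1, 60.8, 64.9, 66.2, 64.4, 60.1, 54.2, 47.4, 40.1, 32.6, 25.0]
-75 [55.1, 61.6, 66.5, 68.5, 66.7, 62.0, 55.5, 48.2, 40.5, 32.7, 25.0]
```

View pics/w3.png

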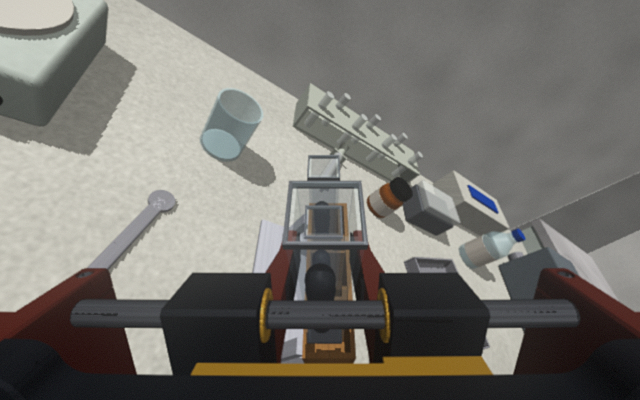

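View pics/s3.png

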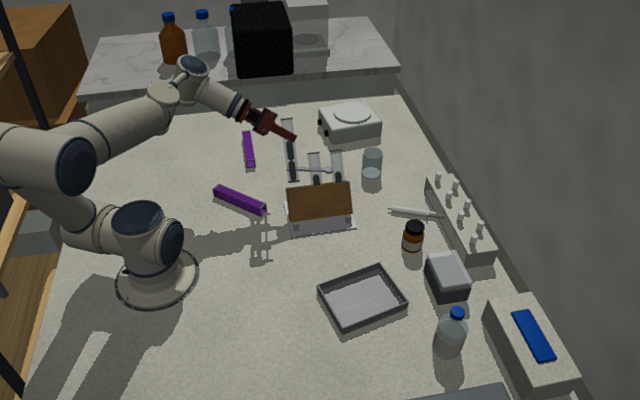

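```bash
cat >> geo.py <<'E'
def tray(im=None,quiet=False):
    b=im or get_image('side');P=cloud(b)
    m=(P[:,:,2]>.016)&(P[:,:,2]<.036)&(P[:,:,1]<-.04)&(P[:,:,1]>-.33)&(P[:,:,0]>.38)&(P[:,:,0]<.70)
    n_,l,s_,_=cv2.connectedComponentsWithStats(m.astype(np.uint8));i=1+np.argmax(s_[1:,4])
    Q=P[l==i][:,:2].astype(np.float32)*1000
    (c,sz,an)=cv2.minAreaRect(Q)
    if sz[0]<sz[1]: an-=90
    an=(an+90)%180-90
    if not quiet: print('tray',np.round(c,1),np.round(sz,1),round(an,1))
    return np.array(c)/1000,an
E
python3 - <<'E'
from geo import *
c,an=tray()
for lat in (-.05,0,.05):
  for th,d in((35,.055),(55,.023)):
    ok=[]
    yaw=an-90
    ax=np.array([np.cos(np.radians(an)),np.sin(np.radians(an))]);h=np.array([np.cos(np.radians(yaw)),np.sin(np.radians(yaw))])
    M=[*(c+lat*ax-.03*h),.075]
    for t in(-25,0,20):
        j=inverse_kinematics(*pour_pose(M,yaw,t,d,th));ok.append(None if j is None else j.round(2).tolist())
    print(lat,th,M,yaw,ok)
E
```

```text
tray [ 535.9 -171.4] [192.2 155.9] 15.1
-0.05 35 [np.float64(0.4798232030348368), np.float64(-0.15542644016080526), 0.075] -74.926025390625 [[-0.39, -0.11, 1.77, 0.14, 1.58, 2.48], [-0.56, 0.14, 1.59, 0.42, 1.87, 2.35], [-0.65, 0.35, 1.45, 0.61, 2.09, 2.32]]
-0.05 55 [np.float64(0.4798232030348368), np.float64(-0.15542644016080526), 0.075] -74.926025390625 [[-0.58, 0.15, 1.56, 0.35, 1.82, 2.32], [-0.68, 0.43, 1.39, 0.59, 2.09, 2.29], [-0.72, 0.64, 1.29, 0.8, 2.29, 2.33]]
0 35 [np.float64(0.5281027460305345), np.float64(-0.14242314334320638), 0.075] -74.926025390625 [[-0.34, 0.01, 1.66, 0.14, 1.57, 2.53], [-0.5, 0.23, 1.48, 0.44, 1.85, 2.41], [-0.59, 0.44, 1.35, 0.66, 2.08, 2.39]]
0 55 [np.float64(0.5281027460305345), np.float64(-0.14242314334320638), 0.075] -74.926025390625 [[-0.52, 0.24, 1.46, 0.37, 1.81, 2.38], [-0.62, 0.51, 1.29, 0.64, 2.08, 2.36], [-0.66, 0.71, 1.18, 0.87, 2.28, 2.42]]
0.05 35 [np.float64(0.5763822890262322), np.float64(-0.1294198465256075), 0.075] -74.926025390625 [[-0.29, 0.13, 1.54, 0.15, 1.57, 2.58], [-0.45, 0.33, 1.36, 0.47, 1.85, 2.46], [-0.54, 0.52, 1.23, 0.7, 2.07, 2.46]]
0.05 55 [np.float64(0.5763822890262322), np.float64(-0.1294198465256075), 0.075] -74.926025390625 [[-0.46, 0.34, 1.34, 0.39, 1.81, 2.44], [-0.57, 0.59, 1.17, 0.68, 2.08, 2.43], [-0.61, 0.79, 1.06, 0.94, 2.26, 2.5]]
```

```bash
cat >> geo.py <<'E'
def spot(lat,back=.03,z=.075,im=None):
    c,an=tray(im);yaw=an-90
    ax=np.array([np.cos(np.radians(an)),np.sin(np.radians(an))]);h=np.array([np.cos(np.radians(yaw)),np.sin(np.radians(yaw))])
    return [*(c+lat*ax-back*h),z],yaw
def carry_out(lat,d,th,zhi=.14):
    M,yaw=spot(lat)
    p=state()['ee_pos'].copy();p[2]+=zhi;move_l(p,.2)
    Mh=[M[0],M[1],.30];P,o=pour_pose(Mh,yaw,-25,d,th);move_l(P,.2,o);st('hi')
    M,yaw=spot(lat)
    P,o=pour_pose(M,yaw,-6,d,th);move_l(P,.15,o);st('lo')
    return M,yaw
E
python3 - <<'E'
from geo import *
M,yaw=carry_out(-.05,.055,35); print(M,yaw)
w=get_image('wrist');save('w4',w['frame']);save('s4',get_image('side')['frame']);save('c4',get_image('scene')['frame'])
E
```

```text
tray [ 536.2 -171. ] [193.6 155.5] 14.8
hi t10.0 p [ 0.467  -0.104   0.2665] F [ 0.59  0.67 -1.36] M [-0.15  0.04  0.02] gap 0.0317 j [-0.39 -0.15  1.41  0.15  1.98  2.55]
tray [ 536.4 -170.9] [194.6 155.3] 14.1
lo t11.5 p [ 0.4666 -0.0959  0.0608] F [ 0.33  0.01 -1.63] M [-0.34  0.04  0.01] gap 0.0319 j [-0.53  0.07  1.63  0.36  1.79  2.38]
[np.float64(0.48057176952233494), np.float64(-0.15396536411210335), 0.075] -75.89352321624756
```

View pics/w4.png

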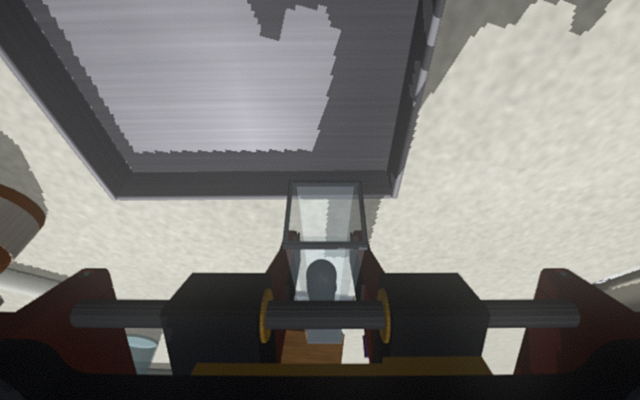

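View pics/s4.png

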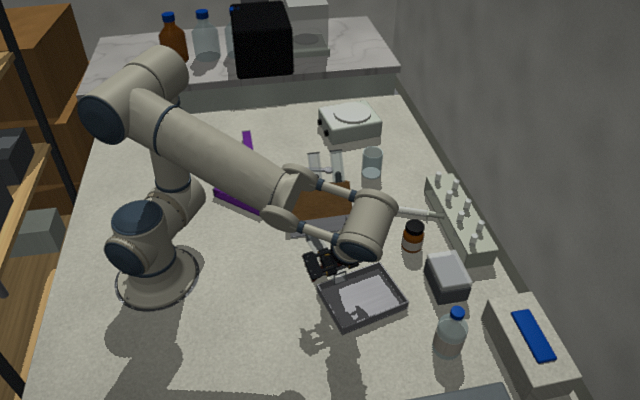

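View pics/c4.png

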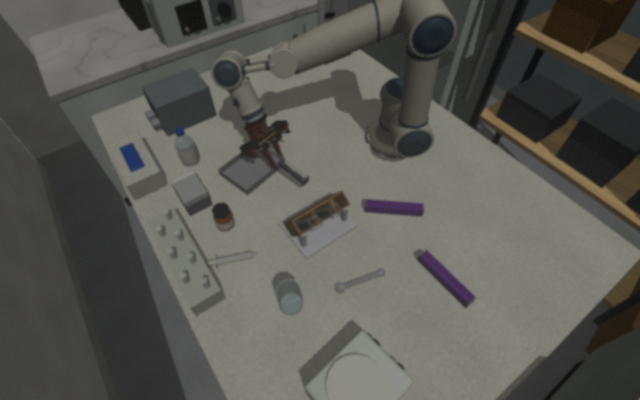

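```bash
python3 - <<'E'
from geo import *
w=get_image('wrist')
M=np.array([.48057,-.15397,.075]);yaw=-75.9
print(proj(w,M))
g=cv2.cvtColor(w['frame'],cv2.COLOR_BGR2GRAY)
print(g[180:300:4,316:328].mean(1).round().astype(int))
print(g[265,290:360:4])
E
```

```text
(np.float64(324.4680440109446), np.float64(205.00161737701097))
[ 59  75 108 106 128 209 209 204 208 208 207 204 198 195 186 167  63  81
 200 201  86  71  72  72  76  78  73  71  71  70]
[ 72  71  83 184 195  72  70  70  76  69  69 194 214 211 188 130  73  70]
```

```bash
cat > pour.py <<'E'
from geo import *
class Pour:
    def __init__(s,M,yaw,d,th,tilt):
        s.M,s.yaw,s.d,s.th,s.t=M,yaw,d,th,tilt
        w=get_image('wrist');st_=state();R=Rq(st_['ee_rot']);t=np.radians(th)
        m=R@np.array([np.cos(t),0,-np.sin(t)]);b=R@np.array([-np.sin(t),0,-np.cos(t)])
        g=st_['ee_pos']-.011*R[:,2]; s.ax=np.arange(-.075,.06,.001)
        s.uv=np.array([proj(w,g+(d+a)*m-.003*b) for a in s.ax])
    def go(s,tilt,rate):   # rate deg/s
        P,o=pour_pose(s.M,s.yaw,tilt,s.d,s.th)
        dist=np.linalg.norm(P-state()['ee_pos']);dur=max(abs(tilt-s.t)/rate,.05)
        move_l(P,max(dist/dur,1e-4),o);s.t=tilt
    def nose(s,save_as=None):
        w=get_image('wrist');g=cv2.cvtColor(w['frame'],cv2.COLOR_BGR2GRAY)
        if save_as: save(save_as,w['frame'])
        prof=[]
        for u,v in s.uv:
            r,c=int(round(v)),int(round(u)); prof.append(g[r,c-3:c+4].mean() if 0<=r<400 else 255)
        prof=np.array(prof);s.prof=prof
        # furthest contiguous dark extent from foot side, allowing gaps<=6mm
        dark=prof<98;last=None;gap=0
        i0=np.argmin(abs(s.ax+.072))
        for i in range(i0,len(prof)):
            if dark[i]: last=s.ax[i];gap=0
            else:
                gap+=1
                if gap>7:break
        return last
E
python3 - <<'E'
from pour import *
P=Pour([.48057,-.15397,.075],-75.9,.055,35,-6)
print(P.uv[[0,10,40,75,105,130]].round())
print(P.nose(),P.prof[::3].round().astype(int))
P.go(6,8); print(P.nose('w5'),P.prof[::3].round().astype(int));st()
E
```

```text
[[324. 272.]
 [324. 266.]
 [324. 241.]
 [324. 201.]
 [323. 147.]
 [323.  77.]]
-0.05699999999999998 [ 74  72  71  72  70  68  89 201 191 188 189  79  68  65 173 176 184 200
 193 191 200 200 201 193 207 211 129 106 104  59  65  71  85  87  86  87
  87  88  96  91 128 155 158 156 157]
-0.05699999999999998 [ 71  72  72  71  71  69  80 157 153 151 192 119 107  70 186 195 211 210
 211 209 210 213 209 212 212 207 212 212 116  64  94  68  68  67  68  70
  86  84 134  99 100 147 149 163 163]
 t13.6 p [ 0.4655 -0.0939  0.0726] F [ 0.42  0.47 -1.81] M [-0.44  0.01  0.05] gap 0.0322 j [-0.6   0.19  1.55  0.49  1.93  2.35]
```

```bash
cat >> pour.py <<'E'
    def pulse(s,start,adv=.012,maxt=19,step=.5,back=0,pre=6,dwell=0):
        s.go(start,pre);n0=s.nose();print('start',start,'nose',n0)
        while s.t<maxt:
            s.go(s.t+step,4);n=s.nose()
            if n is None or n-n0>adv:
                t=s.t;s.go(back,70);hold(.1);n2=s.nose();print('slip at',t,'nose',n,'->',n2,'time %.1f'%state()['time']);return t,n2
        print('no slip',s.t);return None,n0
E
python3 - <<'E'
from pour import *
P=Pour([.48057,-.15397,.075],-75.9,.055,35,6)
print(P.pulse(7.5,adv=.008)); print(P.prof[::3].round().astype(int));P.nose('w6');st()
E
```

```text
start 7.5 nose -0.05699999999999998
slip at 11.0 nose -0.03499999999999996 -> -0.03299999999999996 time 16.8
(11.0, np.float64(-0.03299999999999996))
[ 72  73  74  78  78  79  79  78  77  74  74  70  68  60  54 185 210 206
 208 212 209 205 208 214 208 210 209 208 107  62  68  66  67  66  85  88
  86  86  85  90 108 145 164 160 161]
 t16.8 p [ 0.4654 -0.0947  0.0655] F [ 0.43 -0.24 -1.78] M [-0.37 -0.   -0.02] gap 0.0315 j [-0.57  0.13  1.59  0.43  1.86  2.36]
```

View pics/w6.png

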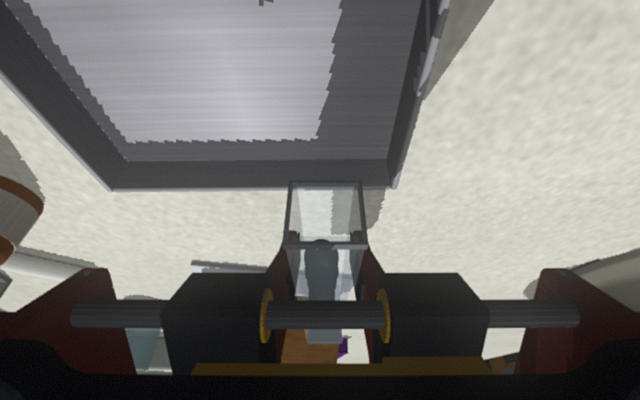

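```bash
python3 - <<'E'
from pour import *
P=Pour([.48057,-.15397,.075],-75.9,.055,35,0)
print(P.pulse(8.5,adv=.01,pre=12)); P.nose('w7');print(P.pulse(8.5,adv=.01,pre=12)); P.nose('w8');st()
E
```

```text
start 8.5 nose -0.03399999999999996
slip at 11.0 nose -0.02299999999999995 -> -0.011999999999999941 time 19.9
(11.0, np.float64(-0.011999999999999941))
start 8.5 nose -0.011999999999999941
slip at 11.0 nose -0.0009999999999999315 -> 0.04300000000000011 time 22.9
(11.0, np.float64(0.04300000000000011))
 t23.0 p [ 0.4654 -0.0948  0.0655] F [ 0.28 -0.08 -1.86] M [-0.33  0.01 -0.02] gap 0.0320 j [-0.57  0.13  1.59  0.43  1.86  2.36]
```

View pics/w8.png

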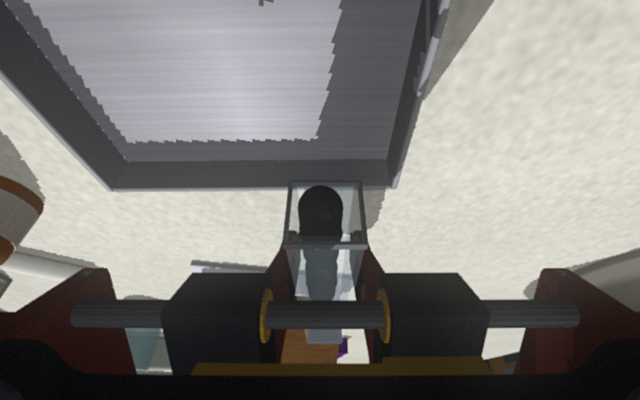

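```bash
python3 - <<'E'
from pour import *
P=Pour([.48057,-.15397,.075],-75.9,.055,35,0)
P.nose();i=[np.argmin(abs(P.ax-x)) for x in np.arange(-.03,.04,.004)];print(P.prof[i].round().astype(int))
w=get_image('wrist')['frame'];print(w[200,322],w[190,322],w[175,322],w[180,322],w[150,322],w[100,322])
P.go(8.5,12);P.nose();print(P.prof[i].round().astype(int))
P.go(0,12)
E
```

```text
[43 36 35 37 38 40 37 34 33 33 56 64 65 63 86 88 89 89]
[33 34 33] [34 35 34] [69 66 67] [62 61 60] [95 90 92] [172 166 165]
[ 47  40  41  41  43  44  42  41  40  39  58 204  77  70  69  68  89  89]
```

```bash
cat >> pour.py <<'E'
    def nose2(s,thr=52,save_as=None):
        s.nose(save_as);k=(s.ax>-.025);d=(s.prof<thr)&k
        return (round(float(s.ax[d].max()),3) if d.any() else None), int(d.sum())
    def final(s,start,stop_at,maxt=19,step=.25,thr=52,tag='f',lim=200):
        s.go(start,12);n0=s.nose2(thr);print(n0);log=[];k=0;slid=False
        while s.t<maxt and k<lim:
            if not slid: s.go(s.t+step,4)
            n=s.nose2(thr);k+=1;log.append((round(s.t,2),round(float(state()['time']),2),)+n)
            if n[0] is None or n[1]<n0[1]-8 or n[0]>stop_at: break
            if n[0]-n0[0]>.006: slid=True
        s.go(0,70);hold(.1);print(log[-8:],'->',s.nose2(thr,tag));st()
E
python3 - <<'E'
from pour import *
P=Pour([.48057,-.15397,.075],-75.9,.055,35,0)
P.final(8.5,.018,tag='w9')
E
```

```text
(0.009, 35)
[(9.25, 26.68, 0.009, 35), (9.5, 26.98, 0.009, 35), (9.75, 27.27, 0.009, 35), (10.0, 27.57, 0.009, 35), (10.25, 27.88, 0.009, 35), (10.5, 28.18, 0.01, 36), (10.75, 28.48, 0.017, 43), (10.75, 28.52, 0.021, 47)] -> (0.035, 61)
 t29.0 p [ 0.4654 -0.0946  0.0656] F [ 0.04 -0.75 -1.12] M [-0.31  0.03  0.04] gap 0.0317 j [-0.56  0.13  1.59  0.43  1.86  2.36]
```

View pics/w9.png

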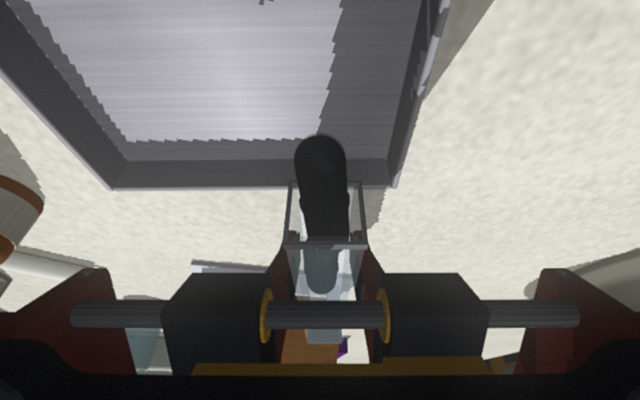

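```bash
python3 - <<'E'
from pour import *
P=Pour([.48057,-.15397,.075],-75.9,.055,35,0)
P.final(8,.042,tag='w10')
E
```

```text
(None, 0)
[(8.25, 30.19, None, 0)] -> (None, 0)
 t30.6 p [ 0.4655 -0.0945  0.0658] F [ 0.3  -0.35 -1.85] M [-0.32 -0.06 -0.03] gap 0.0320 j [-0.56  0.13  1.59  0.43  1.86  2.36]
```

View pics/w10.png

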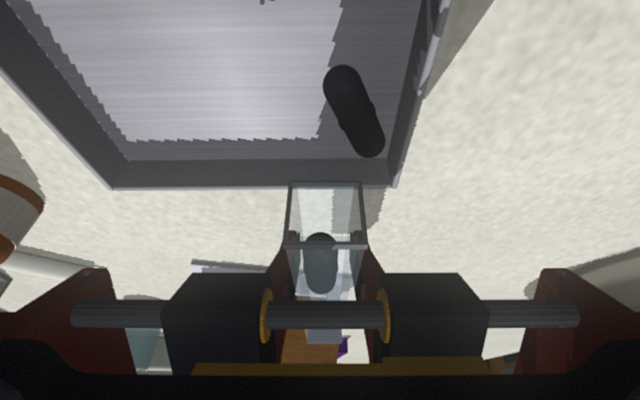

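```bash
cat >> pour.py <<'E'
def carry_back(M,yaw,u,d,th,zhi=.14,nn=-.002):
    P,o=pour_pose([M[0],M[1],.30],yaw,-25,d,th);move_l(P,.2,o)
    P,o=pick_pose(u,d,th,lift=.11,nn=nn);P2=P.copy();P2[2]+=zhi;move_l(P2,.22,o);move_l(P,.2,o);hold(.2);st('above')
E
python3 - <<'E'
from pour import *
carry_back([.48057,-.15397,.075],-75.9,-.068,.055,35)
save('w11',get_image('wrist')['frame']);b=get_image('side');save('s11',cv2.resize(b['frame'][100:250,230:390],None,fx=4.5,fy=4,interpolation=cv2.INTER_CUBIC));tray(b)
c=get_image('scene')['frame'];save('c11',cv2.resize(c[150:280,230:400],None,fx=4.5,fy=4.5,interpolation=cv2.INTER_CUBIC))
E
```

```text
above t35.0 p [0.4201 0.2766 0.2243] F [ 0.06 -0.39 -0.68] M [ 0.2   0.67 -0.06] gap 0.0322 j [ 1.14 -0.42  2.02 -1.08  1.49  2.43]
tray [ 572.5 -172.4] [194.5 155.9] 14.7
```

View pics/s11.png

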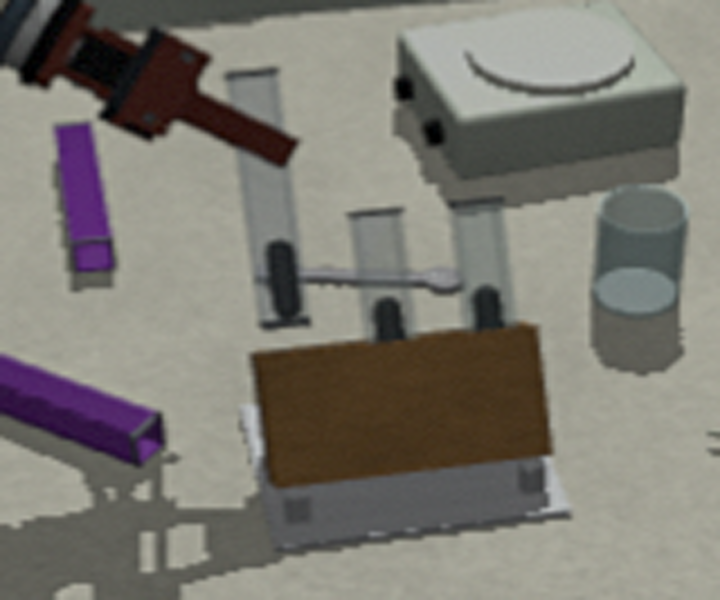

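View pics/w11.png

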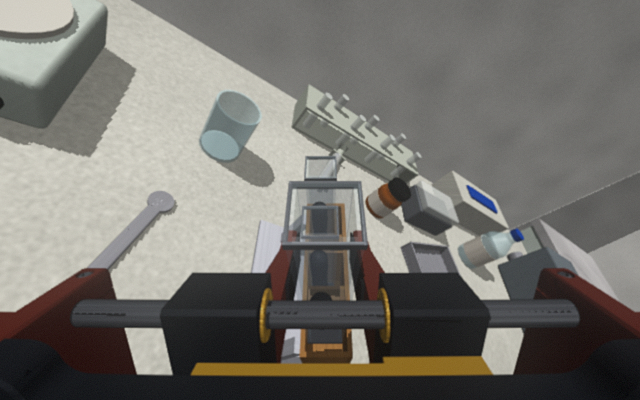

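View pics/c11.png

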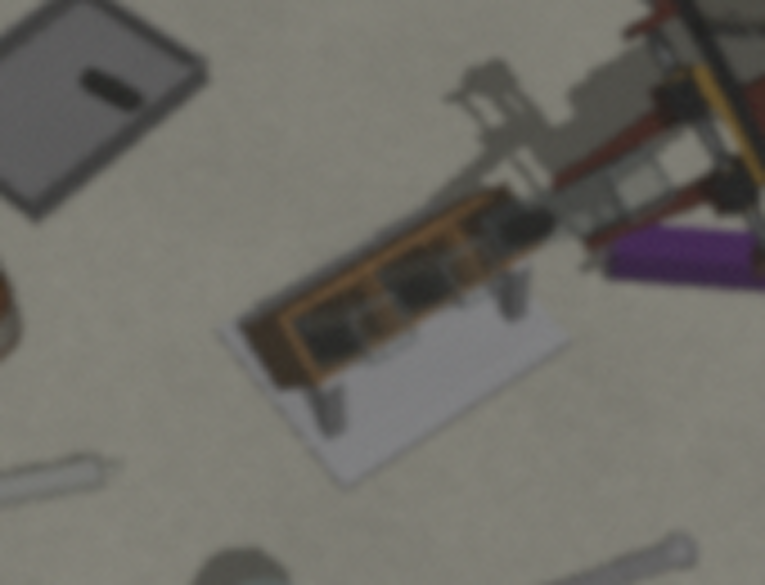

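The left tube holds one bar at its foot (side crop at (285,280)) and its tilt matches its neighbours. The tray was knocked about 36 mm in +x and the bar is still in it. I'm inserting the tube now.

```bash
cat >> pour.py <<'E'
def insert(u,d,th,nn=-.002,end=.001):
    for L in (.085,.06,.03,end):
        P,o=pick_pose(u,d,th,lift=L,nn=nn);move_l(P,.08,o);s=st('ins %.3f'%L)
        if abs(s['ft_force']).max()>12: print('STOP');return False
    return True
E
python3 - <<'E'
from pour import *
if insert(-.068,.055,35):
    gripper_open();st('open')
    P,o=pick_pose(-.068,.055,35,lift=0,back=.10,nn=-.002);move_l(P,.2,o)
b=get_image('side');save('s12',cv2.resize(b['frame'][100:250,230:390],None,fx=4.5,fy=4,interpolation=cv2.INTER_CUBIC));tray(b)
save('w12',get_image('wrist')['frame'])
E
```

```text
ins 0.085 t35.6 p [0.4202 0.2617 0.2021] F [ 0.11  0.88 -1.5 ] M [0.17 0.59 0.04] gap 0.0318 j [ 1.12 -0.45  2.08 -1.08  1.46  2.45]
ins 0.060 t36.1 p [0.4206 0.2475 0.1818] F [ 0.09  0.25 -0.54] M [0.15 0.62 0.02] gap 0.0321 j [ 1.11 -0.47  2.13 -1.09  1.44  2.47]
ins 0.030 t36.6 p [0.421  0.2304 0.1573] F [-0.57 -0.04  0.15] M [ 0.21  0.66 -0.01] gap 0.0320 j [ 1.09 -0.51  2.2  -1.09  1.4   2.49]
ins 0.001 t37.1 p [0.4213 0.2136 0.1333] F [ 0.45 -0.9  -1.9 ] M [ 0.17  0.65 -0.  ] gap 0.0318 j [ 1.06 -0.53  2.26 -1.1   1.36  2.51]
open t38.1 p [0.4213 0.2138 0.1332] F [-0.07  0.22 -0.1 ] M [0.08 0.49 0.03] gap 0.0876 j [ 1.06 -0.53  2.26 -1.1   1.36  2.51]
tray [ 572.4 -172.7] [193.7 156. ] 14.2
```

View pics/s12.png

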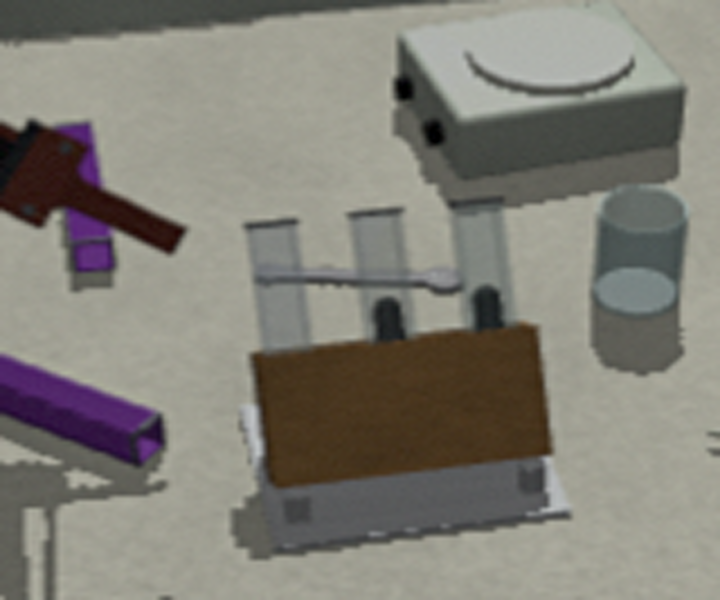

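View pics/w12.png

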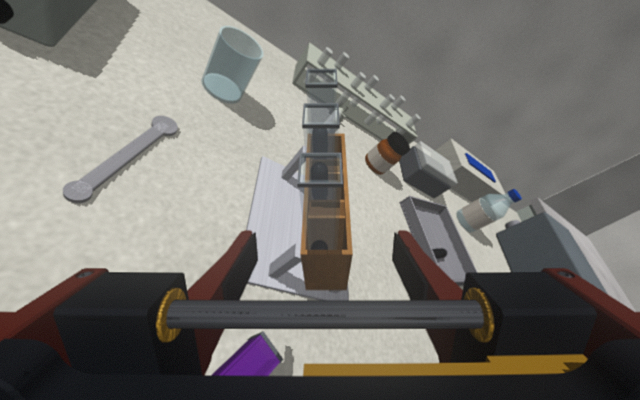

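```bash
python3 - <<'E'
from pour import *
u,d,th=.002,.021,52
P,o=pick_pose(u,d,th,back=.12,lift=.03);p=state()['ee_pos'].copy();p[2]+=.08;move_l(p,.2);move_l(P,.2,o)
P,o=pick_pose(u,d,th,back=.03);move_l(P,.15,o);st()
save('w13',get_image('wrist')['frame']);b=get_image('side');save('s13',cv2.resize(b['frame'][100:250,230:390],None,fx=4.5,fy=4,interpolation=cv2.INTER_CUBIC))
E
```

```text
t40.9 p [0.4696 0.2485 0.1773] F [0.21 0.45 0.5 ] M [0.1  0.44 0.03] gap 0.0878 j [ 0.93 -0.22  1.84 -0.87  1.51  2.31]
```

View pics/s13.png

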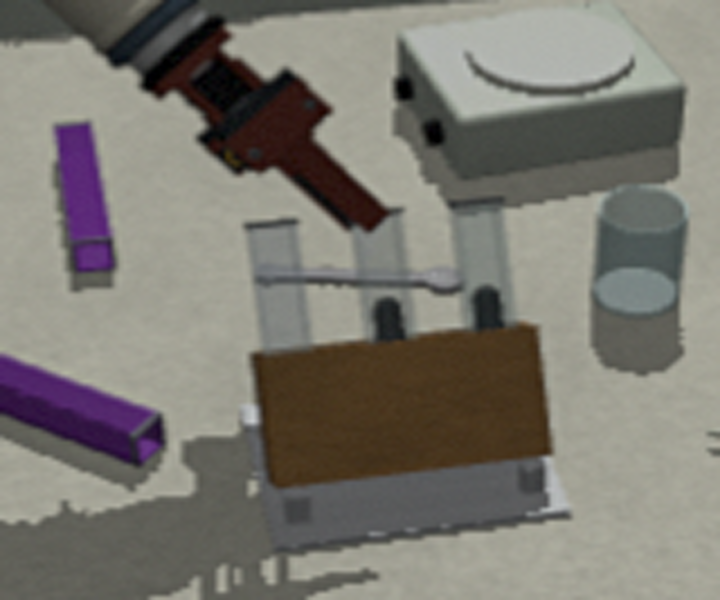

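View pics/w13.png

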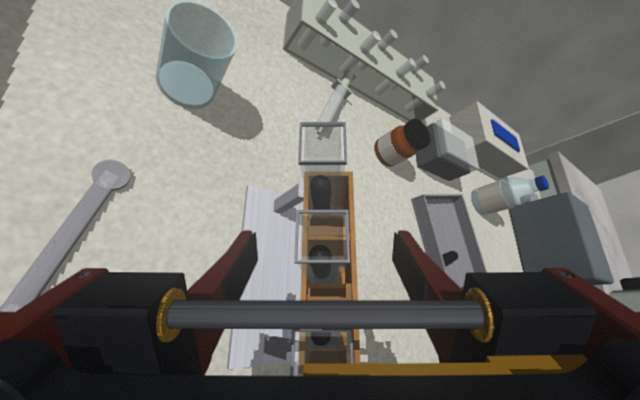

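```bash
python3 - <<'E'
from pour import *
u,d,th=.002,.021,52
P,o=pick_pose(u,d,th);move_l(P,.08,o);st()
close();st('closed')
P,o=pick_pose(u,d,th,lift=.012);move_l(P,.05,o);st('l1')
P,o=pick_pose(u,d,th,lift=.112);move_l(P,.1,o);st('l2')
save('w14',get_image('wrist')['frame']);b=get_image('side');save('s14',cv2.resize(b['frame'][100:250,230:390],None,fx=4.5,fy=4,interpolation=cv2.INTER_CUBIC))
tray(b)
for lat in(0,-.02,.02):
    M,yaw=spot(lat)
    print([None if (j:=inverse_kinematics(*pour_pose(M,yaw,t,d,th))) is None else j.round(2) for t in(-25,0,20)], elev(o,pour_pose(M,yaw,-25,d,th)[1],th))
E
```

```text
t41.6 p [0.4887 0.2345 0.1567] F [ 0.1   0.44 -0.54] M [ 0.18  0.44 -0.  ] gap 0.0879 j [ 0.88 -0.21  1.87 -0.87  1.45  2.3 ]
closed t42.5 p [0.4886 0.2351 0.1569] F [0.57 0.73 0.55] M [0.25 0.46 0.02] gap 0.0316 j [ 0.88 -0.21  1.87 -0.87  1.45  2.3 ]
l1 t42.9 p [0.4885 0.2422 0.1671] F [-0.63  0.58 -1.94] M [ 0.41  0.59 -0.05] gap 0.0322 j [ 0.89 -0.2   1.84 -0.87  1.47  2.3 ]
l2 t44.0 p [0.4869 0.2987 0.248 ] F [ 0.57  0.62 -1.44] M [ 0.42  0.59 -0.01] gap 0.0317 j [ 0.96 -0.11  1.61 -0.87  1.61  2.24]
tray [ 572.6 -173.8] [193.6 154.3] 15.0
tray [ 573.3 -172.8] [195.2 155.5] 15.1
[array([-0.48,  0.3 ,  1.37,  0.35,  1.79,  2.42]), array([-0.58,  0.56,  1.19,  0.63,  2.06,  2.4 ]), array([-0.63,  0.77,  1.07,  0.88,  2.26,  2.46])] [55.1, 61.6, 66.5, 68.4, 66.7, 62.0, 55.5, 48.2, 40.5, 32.7, 25.0]
tray [ 572.9 -173.5] [194.1 154.6] 14.9
[array([-0.5 ,  0.26,  1.42,  0.34,  1.79,  2.4 ]), array([-0.61,  0.52,  1.24,  0.62,  2.06,  2.37]), array([-0.65,  0.73,  1.12,  0.85,  2.26,  2.43])] [55.1, 61.6, 66.5, 68.5, 66.7, 62.0, 55.5, 48.2, 40.5, 32.7, 25.0]
tray [ 572.4 -172.9] [194.4 155.4] 14.4
[array([-0.46,  0.34,  1.33,  0.36,  1.78,  2.46]), array([-0.57,  0.59,  1.15,  0.65,  2.06,  2.43]), array([-0.62,  0.79,  1.03,  0.91,  2.25,  2.5 ])] [55.1, 61.6, 66.6, 68.5, 66.8, 62.1, 55.6, 48.3, 40.5, 32.7, 25.0]
```

View pics/s14.png

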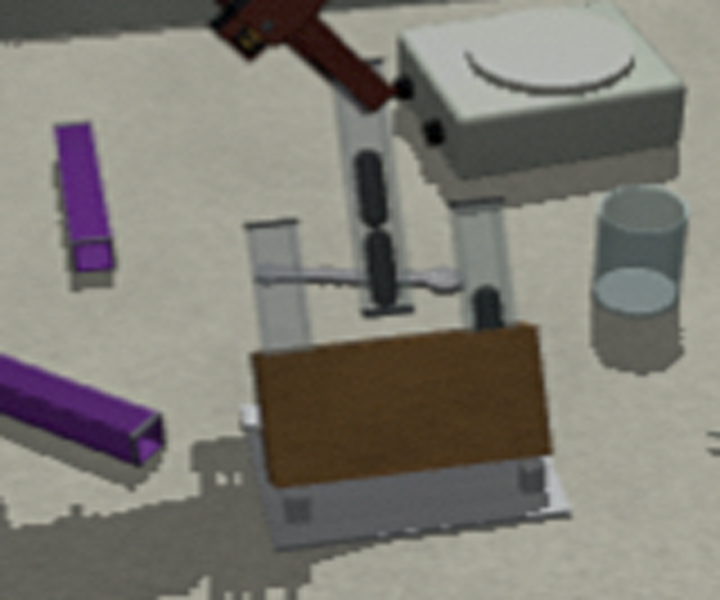

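```bash
cat >> pour.py <<'E'
def bars(im):
    g=cv2.cvtColor(im['frame'],cv2.COLOR_BGR2GRAY);c,an=tray(quiet=True);a=np.radians(an)
    ax=np.array([np.cos(a),np.sin(a)]);ay=np.array([-np.sin(a),np.cos(a)]);m=np.zeros(g.shape,np.uint8)
    poly=np.array([proj(im,[*(c+sx*.085*ax+sy*.064*ay),.012]) for sx,sy in((1,1),(1,-1),(-1,-1),(-1,1))]).astype(np.int32)
    cv2.fillPoly(m,[poly],1);med=np.median(g[m>0]);d=((g<.55*med)&(m>0)).astype(np.uint8)
    n_,l,s_,ce=cv2.connectedComponentsWithStats(d)
    for i in range(1,n_):
        if s_[i,4]>12:
            X=plane(im,*ce[i],.014)[:2]-c;print('bar area',s_[i,4],'tray xy',(X@ax).round(3),(X@ay).round(3))
E
python3 - <<'E'
from pour import *
for n_ in('scene','side'): print(n_);bars(get_image(n_))
E
```

```text
scene
bar area 41 tray xy -0.029 0.03
side
bar area 572 tray xy -0.001 0.038
```

```bash
sed -i 's/def carry_out(lat,d,th,zhi=.14):/def carry_out(lat,d,th,zhi=.14,z=.075):/; s/M,yaw=spot(lat)$/M,yaw=spot(lat,z=z)/' geo.py; python3 - <<'E'
from pour import *
M,yaw=carry_out(.03,.021,52,z=.08,zhi=.12); print(M,yaw)
import json;json.dump([list(map(float,M)),float(yaw)],open('M2.json','w'))
P=Pour(M,yaw,.021,52,-6);print(P.uv[[0,10,40,75,105,130]].round());n=P.nose('w15');print(n,P.prof[::3].round().astype(int))
save('c15',get_image('scene')['frame'])
E
```

```text
tray [ 572.7 -173.3] [194.5 153.8] 14.8
hi t47.6 p [ 0.588  -0.1125  0.2822] F [ 0.55  0.45 -1.85] M [-0.35 -0.02 -0.01] gap 0.0315 j [-0.45  0.32  0.95  0.43  2.15  2.62]
tray [ 572.9 -173.9] [195.2 154.8] 14.4
lo t49.2 p [ 0.5879 -0.1097  0.0717] F [ 0.59 -0.96 -1.06] M [-0.64 -0.08  0.06] gap 0.0320 j [-0.54  0.54  1.15  0.59  2.    2.45]
[np.float64(0.5944500190158729), np.float64(-0.13739850385988098), 0.08] -75.60241031646729
[[324. 269.]
 [324. 268.]
 [324. 262.]
 [323. 251.]
 [323. 238.]
 [323. 220.]]
-0.01999999999999995 [ 46  46  46  46  45  45  47  47  46  47  47  46  47  47  45  46  46  54
  98 159 181 182 181 182 183 183 183 181 172 159 162 172 236 242 241 242
 242 237 219  96  95 238 235 232 238]
```

View pics/w15.png

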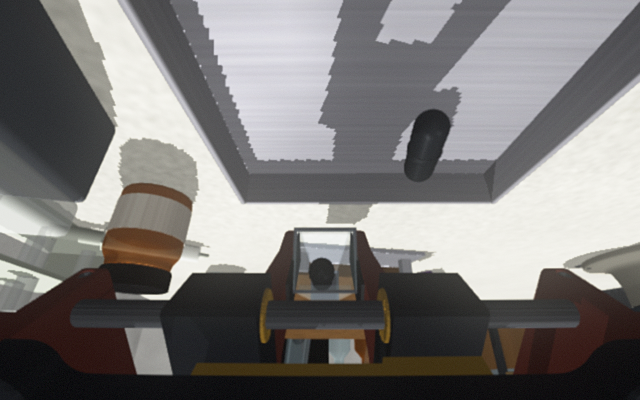

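View pics/c15.png

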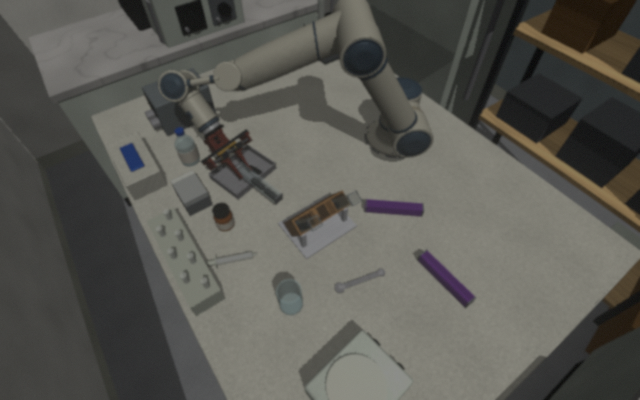

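```bash
python3 - <<'E'
from pour import *
a,b=pickle.load(open('im0.pkl','rb'))
for im,pts in((b,[(457,312),(450,335),(445,352)]),(a,[(180,131),(186,148)])):
    P=cloud(im)
    for u,v in pts: print(u,v,P[v,u].round(3), plane(im,u,v,.15).round(3))
b=get_image('side');save('s15',cv2.resize(b['frame'][180:380,230:500],None,fx=2.9,fy=2.9))
E
```

```text
457 312 [ 0.702 -0.349  0.148] [ 0.701 -0.351  0.15 ]
450 335 [ 0.686 -0.374  0.099] [ 0.665 -0.403  0.15 ]
445 352 [ 0.683 -0.38   0.039] [ 0.64 -0.44  0.15]
180 131 [ 0.702 -0.337  0.152] [ 0.702 -0.34   0.15 ]
186 148 [ 0.709 -0.31   0.096] [ 0.717 -0.25   0.15 ]
```

View pics/s15.png

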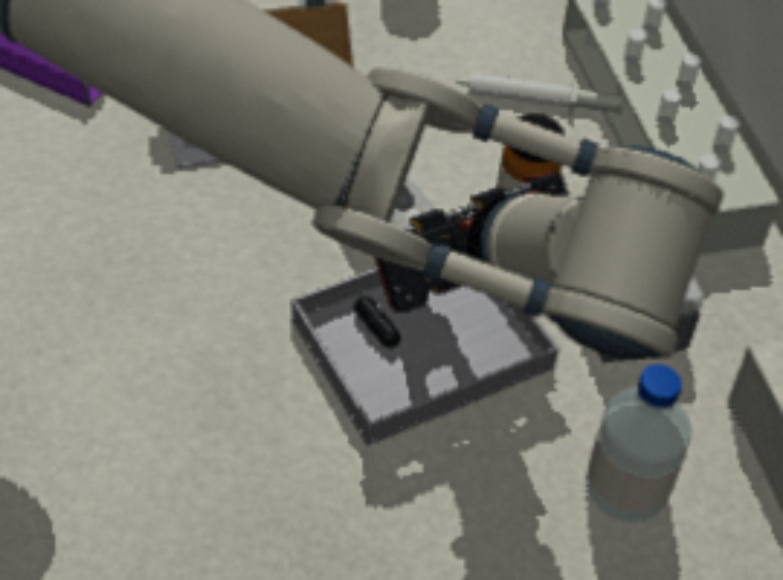

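```bash
python3 - <<'E'
from pour import *
c,an=tray()
a=np.radians(an);ax=np.array([np.cos(a),np.sin(a)]);ay=np.array([-np.sin(a),np.cos(a)])
for lat,bk in((.03,.03),(.03,.015),(.015,.02),(.04,.03)):
  for yaw in(-85,-90,-95,-100,-105):
    M=[*(c+lat*ax+bk*ay),.08]
    js=[inverse_kinematics(*pour_pose(M,yaw,t,.021,52)) for t in(-25,-6,0,10,18)]
    print(lat,bk,yaw,[None if j is None else round(j[5],2) for j in js], None if js[-1] is None else js[-1].round(2))
E
```

```text
tray [ 572.7 -173.3] [193.1 154.7] 14.8
0.03 0.03 -85 [np.float64(2.6), np.float64(2.55), np.float64(2.54), np.float64(2.54), np.float64(2.56)] [-0.65  0.7   1.15  0.95  2.11  2.56]
0.03 0.03 -90 [None, np.float64(2.6), np.float64(2.58), np.float64(2.57), np.float64(2.58)] [-0.67  0.65  1.22  0.98  2.05  2.58]
0.03 0.03 -95 [None, None, np.float64(2.63), np.float64(2.6), np.float64(2.59)] [-0.69  0.6   1.29  1.01  1.98  2.59]
0.03 0.03 -100 [None, None, None, np.float64(2.63), np.float64(2.61)] [-0.71  0.54  1.36  1.03  1.92  2.61]
0.03 0.03 -105 [None, None, None, None, np.float64(2.63)] [-0.73  0.49  1.44  1.06  1.85  2.63]
0.03 0.015 -85 [np.float64(2.59), np.float64(2.54), np.float64(2.54), np.float64(2.54), np.float64(2.56)] [-0.66  0.73  1.1   0.95  2.13  2.56]
0.03 0.015 -90 [None, np.float64(2.59), np.float64(2.58), np.float64(2.58), np.float64(2.58)] [-0.68  0.68  1.18  0.98  2.06  2.58]
0.03 0.015 -95 [None, np.float64(2.64), np.float64(2.62), np.float64(2.6), np.float64(2.6)] [-0.7   0.62  1.25  1.    2.    2.6 ]
0.03 0.015 -100 [None, None, None, np.float64(2.63), np.floa
[... 666 characters left out ...]
5 0.02 -105 [None, None, None, np.float64(2.64), np.float64(2.61)] [-0.76  0.49  1.44  1.05  1.87  2.61]
0.04 0.03 -85 [np.float64(2.61), np.float64(2.56), np.float64(2.55), np.float64(2.56), np.float64(2.57)] [-0.64  0.71  1.12  0.96  2.11  2.57]
0.04 0.03 -90 [None, np.float64(2.61), np.float64(2.6), np.float64(2.59), np.float64(2.59)] [-0.66  0.66  1.2   0.99  2.04  2.59]
0.04 0.03 -95 [None, None, np.float64(2.64), np.float64(2.62), np.float64(2.61)] [-0.68  0.61  1.27  1.01  1.98  2.61]
0.04 0.03 -100 [None, None, None, np.float64(2.64), np.float64(2.62)] [-0.7   0.56  1.34  1.04  1.91  2.62]
0.04 0.03 -105 [None, None, None, None, np.float64(2.64)] [-0.72  0.51  1.42  1.07  1.84  2.64]
```

```bash
python3 - <<'E'
from pour import *
c,an=tray(quiet=True);a=np.radians(an);ax=np.array([np.cos(a),np.sin(a)]);ay=np.array([-np.sin(a),np.cos(a)])
M=[*map(float,c+.02*ax+.02*ay),.08];yaw=-91.
import json;json.dump([M,yaw],open('M2.json','w'))
Pp,o=pour_pose(M,yaw,-5,.021,52);move_l(Pp,.1,o)
P=Pour(M,yaw,.021,52,-5)
P.go(7,12);print(P.nose('w16'),P.prof[::3].round().astype(int));st()
b=get_image('side');save('s16',cv2.resize(b['frame'][180:380,230:500],None,fx=2.9,fy=2.9))
E
```

```text
-0.01999999999999995 [ 40  41  41  40  40  40  41  41  40  40  41  42  42  43  42  40  40  43
  80 142 170 173 171 171 171 171 171 171 170 170 170 169 168 161 172 194
 242 240 216 100  95 237 240 241 240]
 t51.2 p [ 0.5872 -0.1183  0.0773] F [-0.92 -0.39 -1.96] M [-0.79  0.08  0.01] gap 0.0319 j [-0.66  0.54  1.27  0.83  1.96  2.57]
```

View pics/w16.png

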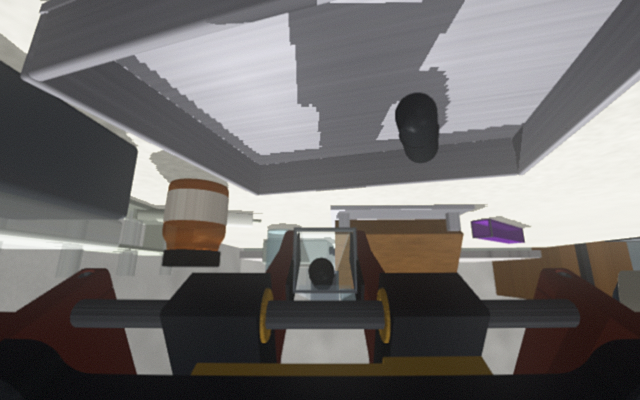

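View pics/s16.png

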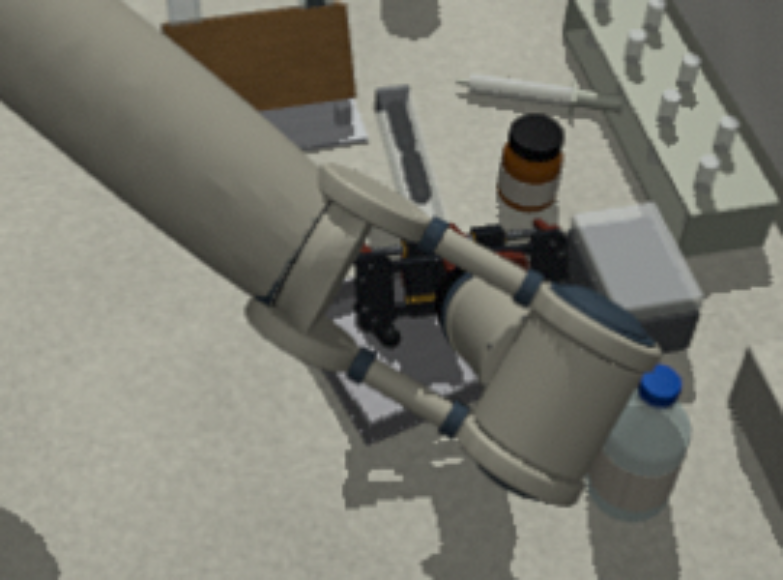

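```bash
cat >> pour.py <<'E'
def bottle_clear():
    out=[]
    for n_ in('side','scene'):
        Pc=cloud(get_image(n_)).reshape(-1,3);Pc=Pc[np.isfinite(Pc[:,0])]
        r=np.hypot(Pc[:,0]-.70,Pc[:,1]+.345)
        for lo,hi in((.02,.16),(.16,.2),(.2,.3)):
            k=(Pc[:,2]>lo)&(Pc[:,2]<hi)&(r>.043)&(r<.3)&(Pc[:,0]<.70)
            if lo<.1:k&=(Pc[:,2]>.04)
            if k.any():
                i=np.argmin(np.where(k,r,9));out.append((n_,lo,r[i].round(3),Pc[i].round(3).tolist()))
    for o in out:print(o)
E
python3 -c "
from pour import *
bottle_clear()"
```

```text
('side', 0.02, np.float64(0.122), [0.668, -0.228, 0.128])
('side', 0.16, np.float64(0.122), [0.627, -0.247, 0.181])
('side', 0.2, np.float64(0.072), [0.649, -0.395, 0.28])
('scene', 0.02, np.float64(0.103), [0.615, -0.288, 0.16])
('scene', 0.16, np.float64(0.081), [0.622, -0.323, 0.197])
('scene', 0.2, np.float64(0.062), [0.644, -0.37, 0.263])
```

```bash
cat > pour2.py <<'E'
from pour import *
class Pour2(Pour):
    def __init__(s,*a):
        super().__init__(*a)
        w=get_image('wrist');st_=state();R=Rq(st_['ee_rot']);t=np.radians(s.th)
        m=R@np.array([np.cos(t),0,-np.sin(t)]);b=R@np.array([-np.sin(t),0,-np.cos(t)]) # b: away from gripper? 
        b=-b if (b@R[:,2])<0 else b   # b along +a side (away from gripper)
        g=st_['ee_pos']-.011*R[:,2];s.rows=[]
        for a_ in s.ax:
            rr=[proj(w,g+(s.d+a_-.01+.01*np.cos(k))*m+(.003-.01*np.sin(k))*b)[1] for k in np.linspace(0,1.57,8)]
            s.rows.append(min(rr))
        s.rows=np.array(s.rows)
    def look(s,tag=None):
        w=get_image('wrist')['frame'];g=cv2.cvtColor(w,cv2.COLOR_BGR2GRAY)
        if tag: save(tag,w)
        r0,c0=60,290;m=(g[r0:296,c0:355]<60).astype(np.uint8)
        n_,l=cv2.connectedComponents(m);lab=l[276-r0,321-c0]
        if lab==0: return None,0,0
        ys,xs=np.where(l==lab);top=int(ys.min())+r0
        i=np.argmin(abs(s.rows-top));return round(float(s.ax[i]),3),top,len(ys)
    def run(s,start,stop,step=.25,maxt=19,lim=150,tag=None,pre=12):
        s.go(start,pre);n0=s.look();log=[n0];slid=False;k=0
        while s.t<maxt and k<lim:
            if not slid:s.go(s.t+step,4)
            n=s.look();k+=1;log.append((round(s.t,2),round(float(state()['time']),2))+n)
            if n[0] is None or n[0]>stop: break
            if n[0]-n0[0]>.008: slid=True
        s.go(0,70);hold(.1);print(n0,log[-6:],'->',s.look(tag));st()
E
python3 - <<'E'
from pour2 import *
import json;M,yaw=json.load(open('M2.json'))
P=Pour2(M,yaw,.021,52,7)
print(P.rows[::10].round(),P.look())
E
```

```text
[269. 267. 265. 263. 261. 259. 256. 252. 249. 245. 240. 234. 227. 219.] (-0.027, 259, 621)
```

```bash
python3 - <<'E'
from pour2 import *
w=get_image('wrist');s=state();R=Rq(s['ee_rot']);t=np.radians(52)
m=R@np.array([np.cos(t),0,-np.sin(t)]);b=R@np.array([-np.sin(t),0,-np.cos(t)]);g=s['ee_pos']-.011*R[:,2]
print(np.degrees(np.arcsin(m[2])))
for bb in(.016,.013,-.013,-.016):
    print(bb,[np.round(proj(w,g+.021*m+bb*b+k*R[:,1])) for k in(-.016,.016)])
x=w['frame'][220:300,280:365];save('w17',cv2.resize(x,None,fx=7,fy=7,interpolation=cv2.INTER_CUBIC))
E
```

```text
-6.991420202816376
0.016 [array([291., 289.]), array([357., 289.])]
0.013 [array([292., 283.]), array([356., 283.])]
-0.013 [array([294., 232.]), array([354., 232.])]
-0.016 [array([294., 226.]), array([354., 226.])]
```

View pics/w17.png

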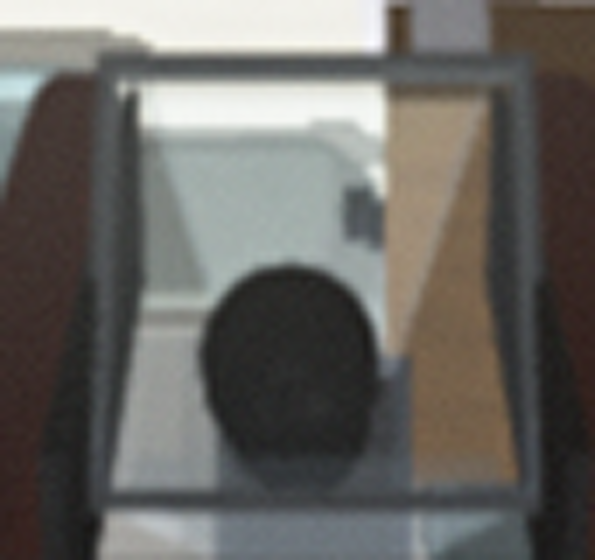

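```bash
sed -i 's/(.003-.01\*np.sin(k))\*b/(.003+.01*np.sin(k))*b/' pour2.py; python3 - <<'E'
from pour2 import *
import json;M,yaw=json.load(open('M2.json'))
P=Pour2(M,yaw,.021,52,7)
print(P.rows[::10].round(),P.look())
P.run(8,-.045,step=.5,tag='w18')
E
```

```text
[258. 256. 254. 251. 248. 245. 242. 238. 234. 229. 223. 217. 209. 200.] (-0.075, 258, 615)
(-0.075, 259, 616) [(11.0, 53.83, -0.065, 256, 711), (11.0, 53.88, -0.061, 255, 739), (11.0, 53.92, -0.057, 254, 766), (11.0, 53.98, -0.052, 253, 794), (11.0, 54.02, -0.048, 252, 838), (11.0, 54.08, -0.041, 250, 882)] -> (-0.021, 244, 1075)
 t54.6 p [ 0.5865 -0.1189  0.0722] F [ 0.24 -0.02 -2.62] M [-0.68  0.09 -0.01] gap 0.0317 j [-0.64  0.48  1.29  0.75  1.9   2.58]
```

View pics/w18.png

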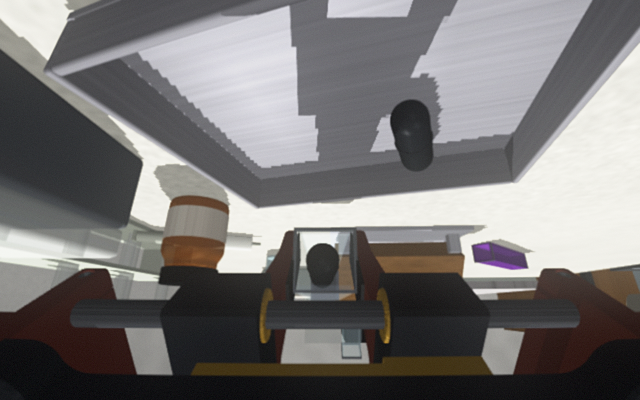

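```bash
python3 - <<'E'
from pour2 import *
import json;M,yaw=json.load(open('M2.json'))
P=Pour2(M,yaw,.021,52,0)
P.run(9,-.012,step=.25,tag='w19',pre=20)
E
```

```text
(-0.021, 244, 1110) [(9.5, 55.83, -0.021, 244, 1108), (9.75, 56.12, -0.021, 244, 1109), (10.0, 56.42, -0.021, 244, 1111), (10.25, 56.73, -0.021, 244, 1107), (10.5, 57.02, -0.018, 243, 1130), (10.75, 57.33, -0.01, 240, 1255)] -> (-0.002, 237, 1364)
 t57.8 p [ 0.5865 -0.1189  0.0722] F [ 0.48 -0.67 -1.65] M [-0.66  0.13 -0.04] gap 0.0315 j [-0.64  0.48  1.29  0.75  1.9   2.58]
```

View pics/w19.png

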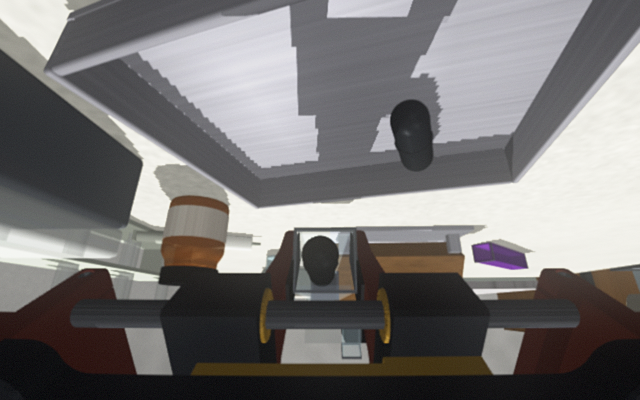

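```bash
python3 - <<'E'
from pour2 import *
import json;M,yaw=json.load(open('M2.json'))
P=Pour2(M,yaw,.021,52,0)
P.run(9.5,.018,step=.25,tag='w20',pre=20)
E
```

```text
(0.0, 236, 1403) [(10.5, 59.69, 0.0, 236, 1424), (10.75, 59.99, 0.011, 231, 1729), (10.75, 60.04, 0.013, 230, 1796), (10.75, 60.09, 0.017, 228, 1854), (10.75, 60.14, 0.018, 227, 1929), (10.75, 60.19, 0.022, 225, 2033)] -> (-0.03, 247, 888)
 t60.7 p [ 0.5865 -0.1189  0.0723] F [ 0.22 -0.72 -0.91] M [-0.61  0.14  0.02] gap 0.0322 j [-0.64  0.48  1.29  0.75  1.9   2.58]
```

View pics/w20.png

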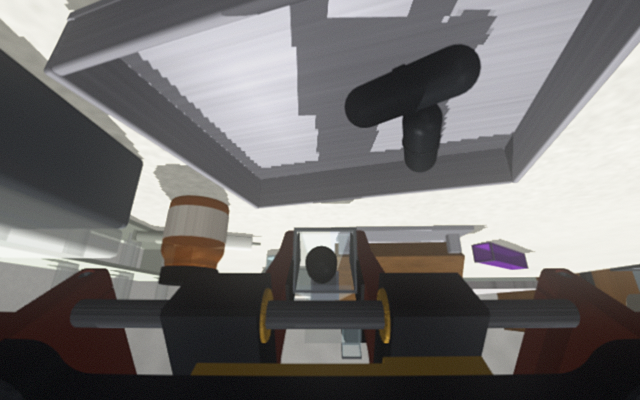

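```bash
python3 - <<'E'
from pour2 import *
import json;M,yaw=json.load(open('M2.json'))
hold(.3);save('w21',get_image('wrist')['frame'])
# return
Pp,o=pour_pose([M[0],M[1],.12],-80,-10,.021,52);move_l(Pp,.2,o)
Pp,o=pour_pose([M[0],M[1],.30],-76,-25,.021,52);move_l(Pp,.2,o);save('w22',get_image('wrist')['frame'])
u=0.0;d=.021;th=52;nn=-.002
P,o=pick_pose(u,d,th,lift=.112,nn=nn);P2=P.copy();P2[2]+=.12;move_l(P2,.22,o);move_l(P,.2,o);hold(.2);st('above')
b=get_image('side');save('s22',cv2.resize(b['frame'][100:250,230:390],None,fx=4.5,fy=4,interpolation=cv2.INTER_CUBIC));tray(b)
save('s23',cv2.resize(b['frame'][240:350,300:440],None,fx=5,fy=5,interpolation=cv2.INTER_CUBIC))
E
```

```text
above t65.6 p [0.4855 0.2974 0.2522] F [ 0.3  -0.23 -1.67] M [ 0.34  0.53 -0.05] gap 0.0317 j [ 0.96 -0.12  1.61 -0.87  1.62  2.24]
tray [ 573.  -172.6] [194.  154.7] 14.8
```

View pics/w21.png

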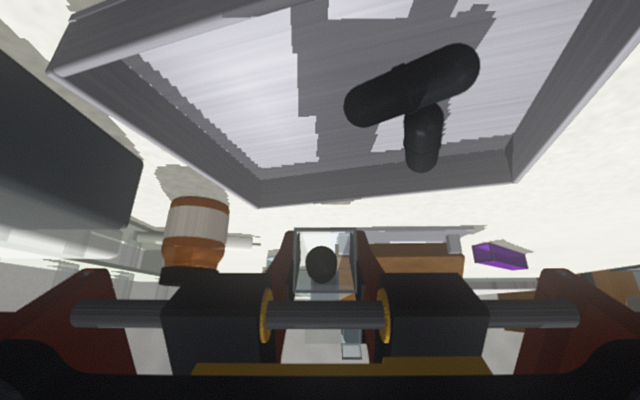

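View pics/s22.png

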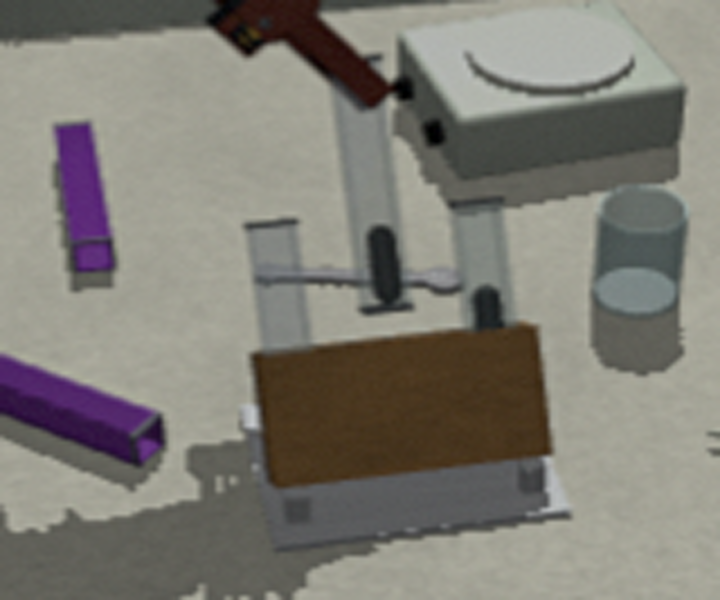

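View pics/s23.png

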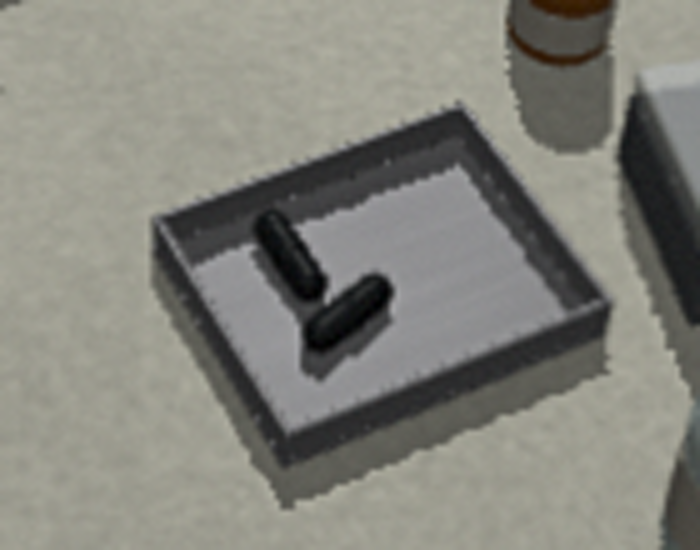

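Both bars lie flat in the tray (crop (290,255) and (345,310)). Tube 2 has one bar at its foot and is well aligned, so I'm inserting it.

```bash
python3 - <<'E'
from pour import *
u,d,th=0.,.021,52
ok=insert(u,d,th)
if ok:
    gripper_open();st('open')
    P,o=pick_pose(u,d,th,back=.10,nn=-.002);move_l(P,.2,o)
    u3=.0695
    P,o=pick_pose(u3,d,th,back=.10,lift=.02);move_l(P,.2,o)
    P,o=pick_pose(u3,d,th,back=.03);move_l(P,.15,o)
b=get_image('side');save('s24',cv2.resize(b['frame'][100:250,230:390],None,fx=4.5,fy=4,interpolation=cv2.INTER_CUBIC))
save('w24',get_image('wrist')['frame'])
E
```

```text
ins 0.085 t66.2 p [0.4855 0.2814 0.2282] F [ 0.33  1.13 -1.9 ] M [0.31 0.58 0.01] gap 0.0319 j [ 0.94 -0.14  1.68 -0.87  1.58  2.25]
ins 0.060 t66.6 p [0.4859 0.2672 0.2078] F [-0.32 -0.29 -1.86] M [ 0.38  0.51 -0.01] gap 0.0320 j [ 0.92 -0.17  1.74 -0.87  1.54  2.27]
ins 0.030 t67.2 p [0.4863 0.25   0.1832] F [-0.15 -0.08 -0.55] M [0.33 0.49 0.  ] gap 0.0317 j [ 0.9  -0.2   1.81 -0.87  1.5   2.28]
ins 0.001 t67.7 p [0.4866 0.2333 0.1592] F [ 1.23  0.13 -1.75] M [0.37 0.58 0.02] gap 0.0319 j [ 0.88 -0.22  1.87 -0.87  1.46  2.3 ]
open t68.6 p [0.4866 0.2335 0.1592] F [ 0.49 -0.44 -0.06] M [ 0.18  0.38 -0.07] gap 0.0878 j [ 0.88 -0.22  1.87 -0.87  1.46  2.3 ]
```

View pics/s24.png

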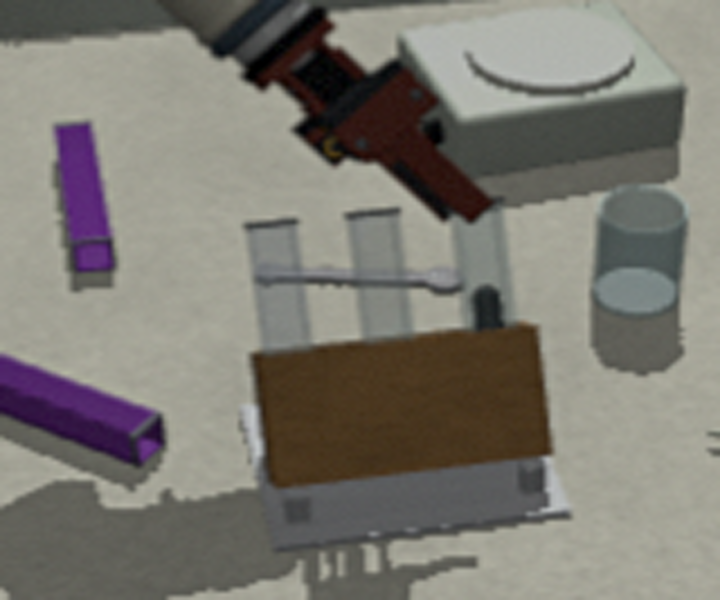

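View pics/w24.png

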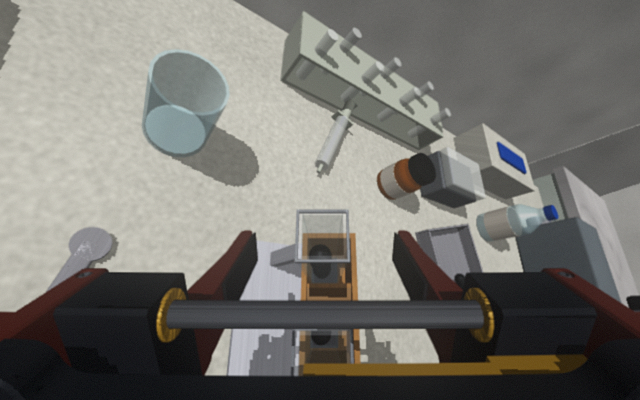

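```bash
python3 - <<'E'
from pour import *
u,d,th=.0695,.021,52
P,o=pick_pose(u,d,th);move_l(P,.08,o);st()
close();st('closed')
P,o=pick_pose(u,d,th,lift=.012);move_l(P,.05,o);st('l1')
P,o=pick_pose(u,d,th,lift=.112);move_l(P,.1,o);st('l2')
b=get_image('side');save('s25',cv2.resize(b['frame'][100:250,230:390],None,fx=4.5,fy=4,interpolation=cv2.INTER_CUBIC))
c,an=tray(b);a=np.radians(an);ax=np.array([np.cos(a),np.sin(a)]);ay=np.array([-np.sin(a),np.cos(a)])
for px in((352,288),(364.5,299),(361.5,309),(377,296)):
    X=plane(b,*px,.016)[:2]-c;print(px,(X@ax).round(3),(X@ay).round(3))
for lat,bk in((.04,.03),(.05,.03),(.06,.03),(.05,.015)):
  for yaw in(-85,-91,-95):
    M=[*(c+lat*ax+bk*ay),.08];js=[inverse_kinematics(*pour_pose(M,yaw,t,d,th)) for t in(-6,0,10,18)]
    print(lat,bk,yaw,np.round(M,3),[None if j is None else round(j[5],2) for j in js])
E
```

```text
t71.2 p [0.5562 0.236  0.1564] F [ 0.24  0.07 -0.47] M [0.16 0.39 0.04] gap 0.0877 j [ 0.78 -0.09  1.75 -0.87  1.37  2.25]
closed t72.0 p [0.556  0.2367 0.1569] F [-0.55  0.85  0.05] M [0.22 0.4  0.03] gap 0.0318 j [ 0.78 -0.09  1.75 -0.87  1.37  2.25]
l1 t72.4 p [0.556  0.2438 0.1672] F [-0.17  0.21 -2.4 ] M [0.36 0.6  0.03] gap 0.0318 j [ 0.79 -0.08  1.73 -0.87  1.39  2.24]
l2 t73.6 p [0.5544 0.3003 0.2479] F [-0.02 -0.49 -2.25] M [0.43 0.54 0.01] gap 0.0318 j [ 0.86 -0.    1.51 -0.86  1.54  2.18]
tray [ 572.2 -173.8] [194.3 154.6] 14.7
(352, 288) -0.044 0.045
(364.5, 299) -0.031 -0.0
(361.5, 309) -0.053 -0.025
(377, 296) 0.003 -0.006
0.04 0.03 -85 [ 0.603 -0.135  0.08 ] [np.float64(2.56), np.float64(2.55), np.float64(2.56), np.float64(2.57)]
0.04 0.03 -91 [ 0.603 -0.135  0.08 ] [np.float64(2.62), np.float64(2.6), np.float64(2.59), np.float64(2.59)]
0.04 0.03 -95 [ 0.603 -0.135  0.08 ] [None, np.float64(2.64), np.float64(2.61), np.float64(2.61)]
0.05 0.03 -85 [ 0.613 -0.132  0.08 ] [np.float64(2.57), np.float64(2.57), np.float64(2.57), np.float64(2.58)]
0.05 0.03 -91 [ 0.613 -0.132  0.08 ] [np.float64(2.63), np.float64(2.62), np.float64(2.6), np.float64(2.6)]
0.05 0.03 -95 [ 0.613 -0.132  0.08 ] [None, None, np.float64(2.63), np.float64(2.62)]
0.06 0.03 -85 [ 0.623 -0.13   0.08 ] [np.float64(2.58), np.float64(2.58), np.float64(2.58), np.float64(2.6)]
0.06 0.03 -91 [ 0.623 -0.13   0.08 ] [np.float64(2.64), np.float64(2.63), np.float64(2.62), np.float64(2.62)]
0.06 0.03 -95 [ 0.623 -0.13   0.08 ] [None, None, np.float64(2.64), np.float64(2.63)]
0.05 0.015 -85 [ 0.617 -0.147  0.08 ] [np.float64(2.56), np.float64(2.56), np.float64(2.57), np.float64(2.59)]
0.05 0.015 -91 [ 0.617 -0.147  0.08 ] [np.float64(2.62), np.float64(2.61), np.float64(2.61), np.float64(2.61)]
0.05 0.015 -95 [ 0.617 -0.147  0.08 ] [None, None, np.float64(2.63), np.float64(2.62)]
```

View pics/s25.png

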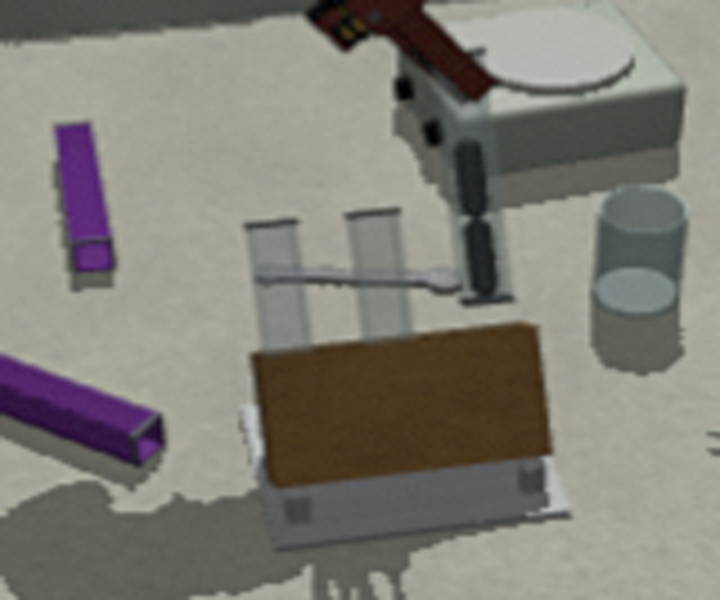

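```bash
python3 - <<'E'
from pour2 import *
import json
d,th=.021,52
p=state()['ee_pos'].copy();p[2]+=.12;move_l(p,.2)
c,an=tray(quiet=True)
Pp,o=pour_pose([.60,-.135,.30],-76,-25,d,th);move_l(Pp,.2,o);st('hi')
c,an=tray();a=np.radians(an);ax=np.array([np.cos(a),np.sin(a)]);ay=np.array([-np.sin(a),np.cos(a)])
M=[*map(float,c+.045*ax+.03*ay),.08];yaw=-90.;json.dump([M,yaw],open('M3.json','w'));print(M)
Pp,o=pour_pose([M[0],M[1],.14],-80,-10,d,th);move_l(Pp,.15,o)
Pp,o=pour_pose(M,yaw,-5,d,th);move_l(Pp,.12,o);bottle_clear()
P=Pour2(M,yaw,d,th,-5);P.go(6,12);bottle_clear();print(P.look('w26'));st()
save('s26',cv2.resize(get_image('side')['frame'][180:380,230:500],None,fx=2.9,fy=2.9))
E
```

```text
hi t76.7 p [ 0.5943 -0.1107  0.2822] F [-0.16  0.18 -1.7 ] M [-0.38 -0.05  0.02] gap 0.0318 j [-0.44  0.33  0.93  0.43  2.15  2.64]
tray [ 572.8 -173.6] [193.9 153.9] 15.1
[0.6084227113192594, -0.13290383260618188, 0.08]
('side', 0.02, np.float64(0.177), [0.695, -0.522, 0.147])
('side', 0.16, np.float64(0.128), [0.589, -0.281, 0.192])
('side', 0.2, np.float64(0.077), [0.636, -0.388, 0.295])
('scene', 0.02, np.float64(0.143), [0.651, -0.211, 0.156])
('scene', 0.16, np.float64(0.105), [0.646, -0.255, 0.192])
('scene', 0.2, np.float64(0.053), [0.652, -0.322, 0.276])
('side', 0.02, np.float64(0.141), [0.692, -0.205, 0.136])
('side', 0.16, np.float64(0.125), [0.577, -0.319, 0.19])
('side', 0.2, np.float64(0.047), [0.676, -0.385, 0.29])
('scene', 0.02, np.float64(0.103), [0.65, -0.255, 0.139])
('scene', 0.16, np.float64(0.077), [0.647, -0.289, 0.198])
('scene', 0.2, np.float64(0.043), [0.657, -0.35, 0.289])
(-0.075, 258, 605)
 t80.3 p [ 0.6085 -0.1026  0.0766] F [ 0.13  0.02 -1.17] M [-0.8   0.11  0.  ] gap 0.0319 j [-0.62  0.56  1.23  0.84  1.95  2.6 ]
```

View pics/w26.png

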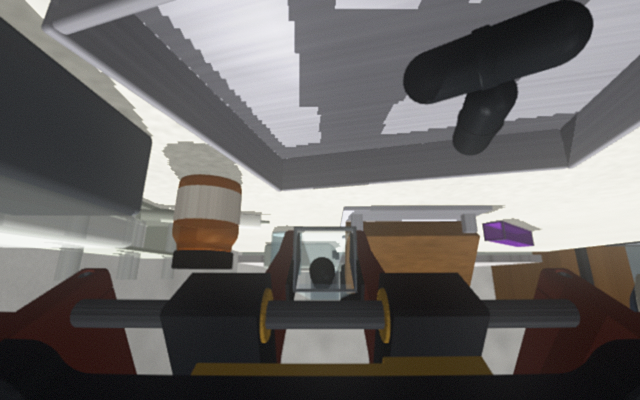

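View pics/s26.png

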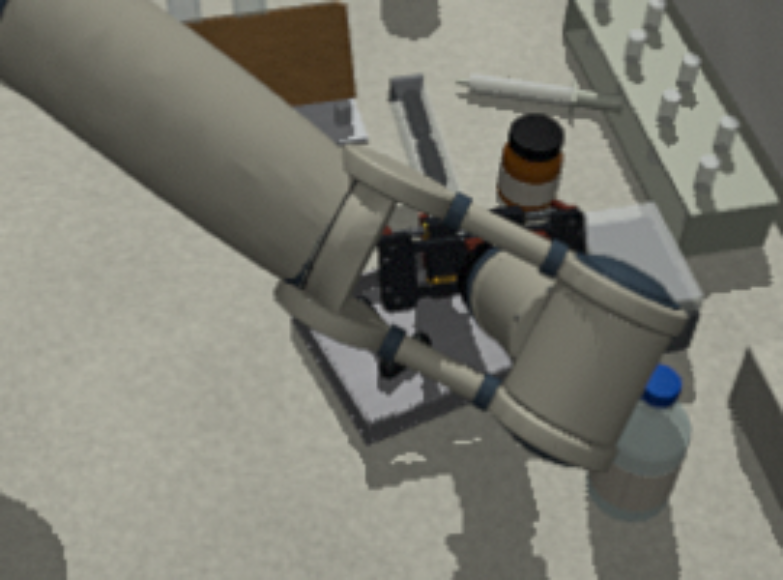

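```bash
python3 - <<'E'
from pour import *
a,b=pickle.load(open('im0.pkl','rb'))
Pc=cloud(b);Q=Pc[245:305,420:475].reshape(-1,3);Q=Q[(Q[:,2]>.066)&(Q[:,2]<.09)]
print(Q.min(0),Q.max(0),cv2.minAreaRect(Q[:,:2].astype(np.float32)),cv2.boxPoints(cv2.minAreaRect(Q[:,:2].astype(np.float32))))
b=get_image('side');Pc=cloud(b).reshape(-1,3)
k=(Pc[:,2]>.03)&(Pc[:,2]<.2)&(Pc[:,0]>.64)&(Pc[:,0]<.74)&(Pc[:,1]>-.26)&(Pc[:,1]<-.08)
print(Pc[k][::25].round(3)[:40])
E
```

```text
[ 0.7236025  -0.22864129  0.06605868] [ 0.86897318 -0.09412466  0.08221443] ((0.7969744205474854, -0.1618616282939911), (0.14900703728199005, 0.130537748336792), 2.252537250518799) [[ 0.71996313 -0.09957148]
 [ 0.7250938  -0.23000836]
 [ 0.8739857  -0.22415178]
 [ 0.86885506 -0.09371489]]
[[ 0.683 -0.152  0.146]
 [ 0.646 -0.16   0.151]
 [ 0.661 -0.163  0.147]
 [ 0.655 -0.166  0.148]
 [ 0.65  -0.172  0.152]
 [ 0.648 -0.172  0.149]
 [ 0.67  -0.186  0.156]
 [ 0.672 -0.189  0.156]
 [ 0.675 -0.194  0.156]
 [ 0.685 -0.196  0.153]
 [ 0.734 -0.137  0.074]
 [ 0.683 -0.197  0.144]
 [ 0.691 -0.2    0.138]
 [ 0.695 -0.205  0.136]]
```

```bash
python3 - <<'E'
from pour2 import *
import json;M,yaw=json.load(open('M3.json'))
P=Pour2(M,yaw,.021,52,6)
P.run(8,-.045,step=.5,tag='w27',maxt=14)
P.run(9,-.012,step=.25,tag='w28',pre=20,maxt=14)
bottle_clear()
E
```

```text
(-0.075, 258, 606) [(11.0, 82.66, -0.061, 255, 704), (11.0, 82.71, -0.057, 254, 724), (11.0, 82.76, -0.052, 253, 747), (11.0, 82.81, -0.049, 252, 787), (11.0, 82.86, -0.045, 251, 820), (11.0, 82.91, -0.041, 250, 875)] -> (-0.019, 243, 1055)
 t83.4 p [ 0.6079 -0.1032  0.0721] F [ 0.35  0.28 -1.21] M [-0.6   0.05 -0.04] gap 0.0320 j [-0.6   0.51  1.25  0.76  1.9   2.6 ]
(-0.019, 243, 1220) [(-0.019, 243, 1220), (9.25, 84.27, 0.002, 235, 1378)] -> (-0.019, 243, 1058)
 t84.7 p [ 0.608  -0.1031  0.0725] F [ 0.8  -0.19 -2.17] M [-0.65  0.1   0.04] gap 0.0321 j [-0.6   0.51  1.25  0.76  1.9   2.6 ]
('side', 0.02, np.float64(0.149), [0.69, -0.196, 0.138])
('side', 0.16, np.float64(0.122), [0.591, -0.29, 0.174])
('side', 0.2, np.float64(0.051), [0.65, -0.349, 0.292])
('scene', 0.02, np.float64(0.118), [0.65, -0.238, 0.153])
('scene', 0.16, np.float64(0.1), [0.649, -0.259, 0.19])
('scene', 0.2, np.float64(0.043), [0.661, -0.327, 0.297])
```

View pics/w28.png

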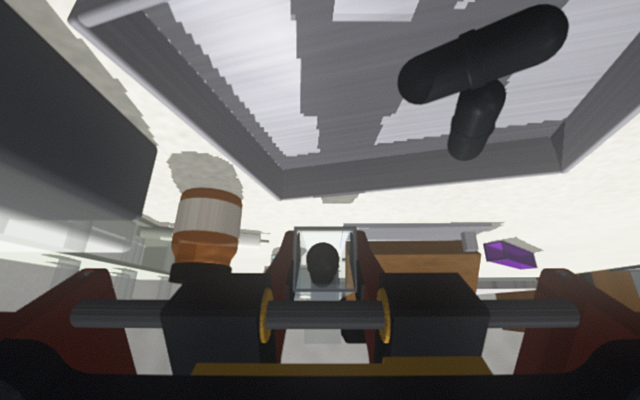

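```bash
sed -i 's/<60).astype/<48).astype/' pour2.py; python3 - <<'E'
from pour2 import *
import json;M,yaw=json.load(open('M3.json'))
P=Pour2(M,yaw,.021,52,0)
print(P.look())
P.run(9,-.012,step=.25,tag='w29',pre=20,maxt=14)
E
```

```text
(-0.04, 250, 265)
(-0.017, 243, 987) [(9.5, 86.16, -0.017, 243, 957), (9.75, 86.46, -0.02, 244, 917), (10.0, 86.76, -0.02, 244, 952), (10.25, 87.06, -0.017, 243, 998), (10.5, 87.36, -0.017, 243, 1031), (10.75, 87.66, -0.009, 240, 1167)] -> (-0.017, 243, 415)
 t88.2 p [ 0.6079 -0.1032  0.0722] F [-0.4  -0.08 -1.25] M [-0.65  0.09 -0.  ] gap 0.0318 j [-0.6   0.51  1.25  0.76  1.9   2.6 ]
```

View pics/w29.png

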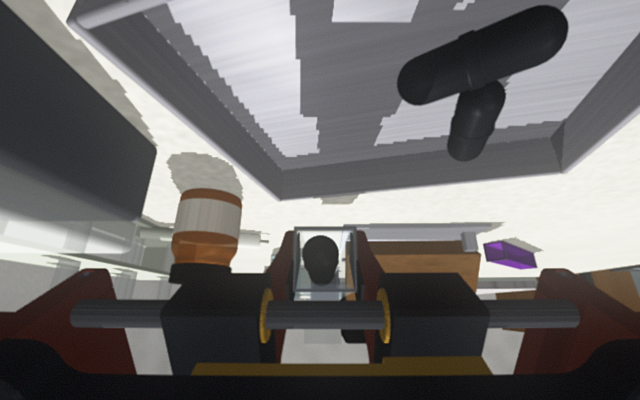

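```bash
sed -i 's/<48).astype/<53).astype/' pour2.py; python3 - <<'E'
from pour2 import *
import json;M,yaw=json.load(open('M3.json'))
P=Pour2(M,yaw,.021,52,0)
P.run(9.5,.018,step=.25,tag='w30',pre=20,maxt=14)
hold(.3);P.look('w31')
E
```

```text
(0.0, 236, 1344) [(10.25, 89.72, 0.0, 236, 1344), (10.5, 90.03, 0.0, 236, 1358), (10.75, 90.33, 0.011, 231, 1545), (10.75, 90.38, 0.013, 230, 1606), (10.75, 90.42, 0.017, 228, 1666), (10.75, 90.47, 0.019, 227, 1734)] -> (-0.037, 249, 488)
 t91.0 p [ 0.6079 -0.1033  0.0723] F [-1.31 -0.09 -1.22] M [-0.5   0.07 -0.02] gap 0.0316 j [-0.6   0.51  1.25  0.76  1.9   2.6 ]
```

View pics/w31.png

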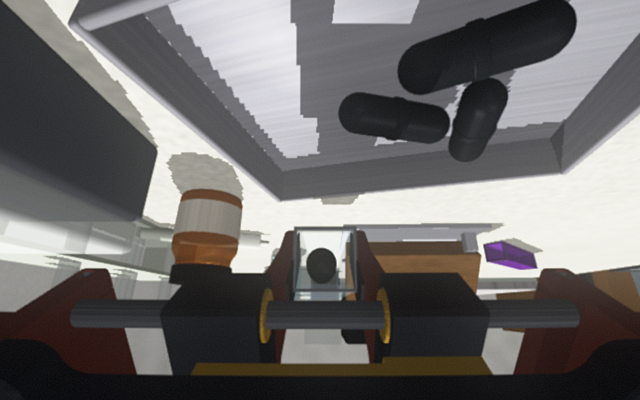

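All three front bars are in the tray (wrist view (490,45), (480,120) and (393,117)), and tube 3 still holds its last bar at (321,265). I'm taking tube 3 back now.

```bash
python3 - <<'E'
from pour2 import *
import json;M,yaw=json.load(open('M3.json'))
u,d,th=.068,.021,52
Pp,o=pour_pose([M[0],M[1],.14],-80,-10,d,th);move_l(Pp,.2,o)
Pp,o=pour_pose([.60,-.135,.30],-76,-25,d,th);move_l(Pp,.2,o)
P,o=pick_pose(u,d,th,lift=.112,nn=-.002);P2=P.copy();P2[2]+=.12;move_l(P2,.22,o);move_l(P,.2,o);hold(.2);st('above')
b=get_image('side');save('s32',cv2.resize(b['frame'][100:250,230:390],None,fx=4.5,fy=4,interpolation=cv2.INTER_CUBIC));tray(b)
E
```

```text
above t95.8 p [0.5535 0.2989 0.2525] F [-0.42  0.53 -2.2 ] M [0.36 0.53 0.  ] gap 0.0317 j [ 0.86 -0.01  1.51 -0.86  1.54  2.18]
tray [ 573.2 -173.9] [194.8 155.4] 15.3
```

View pics/s32.png

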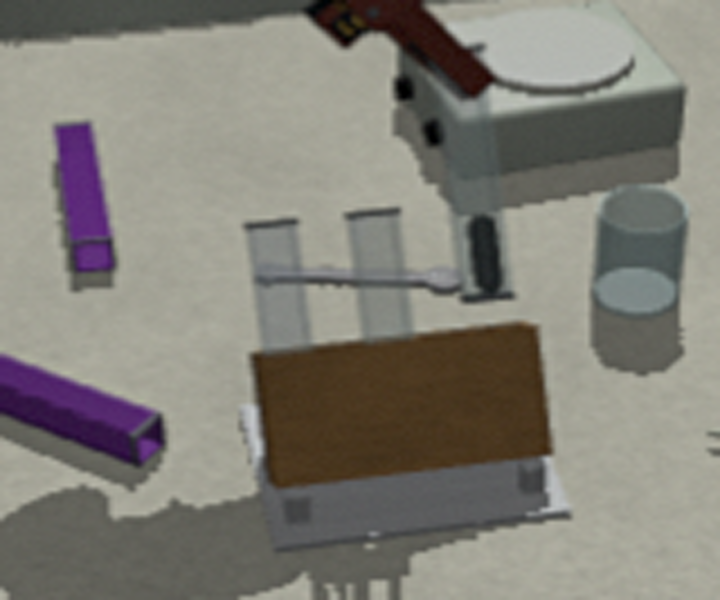

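```bash
python3 - <<'E'
from pour2 import *
u,d,th=.068,.021,52
if insert(u,d,th):
    gripper_open();st('open')
    P,o=pick_pose(u,d,th,back=.12,nn=-.002);move_l(P,.2,o)
    p=state()['ee_pos'].copy();p[2]+=.05;p[0]-=.05;move_l(p,.2);st('away')
hold(.5)
b=get_image('side');save('s33',cv2.resize(b['frame'][100:250,230:390],None,fx=4.5,fy=4,interpolation=cv2.INTER_CUBIC));save('s34',cv2.resize(b['frame'][240:350,300:440],None,fx=5,fy=5,interpolation=cv2.INTER_CUBIC));save('s35',b['frame'])
tray(b);save('w33',get_image('wrist')['frame'])
p0=Cp(0,.011,0)
g=[]
Pc=cloud(b)
for u,v in((290,154.5),(313,151.5),(336,149.5)):
    o,dd=px2ray(b,u,v);X=o+dd*((p0-o)@n)/(dd@n)-org;print((X@e).round(3),(X@f).round(3))
c,an=tray(b,True)
Q=Pc.reshape(-1,3);Q=Q[np.isfinite(Q[:,0])];k=(np.hypot(Q[:,0]-c[0],Q[:,1]-c[1])<.055);print('max z inside tray',np.percentile(Q[k][:,2],[50,95,99.5,100]).round(3))
E
```

```text
ins 0.085 t96.3 p [0.5535 0.283  0.2281] F [-0.38 -0.32 -1.36] M [0.37 0.55 0.02] gap 0.0317 j [ 0.84 -0.03  1.58 -0.86  1.5   2.19]
ins 0.060 t96.8 p [0.5538 0.2687 0.2076] F [-0.62 -0.98 -0.8 ] M [ 0.31  0.54 -0.01] gap 0.0323 j [ 0.82 -0.05  1.63 -0.86  1.46  2.21]
ins 0.030 t97.3 p [0.5543 0.2516 0.1831] F [-0.21  0.5  -0.01] M [0.3  0.58 0.05] gap 0.0321 j [ 0.8  -0.08  1.7  -0.87  1.42  2.23]
ins 0.001 t97.8 p [0.5545 0.2348 0.159 ] F [-0.59  0.48 -0.75] M [0.34 0.48 0.  ] gap 0.0319 j [ 0.78 -0.09  1.76 -0.87  1.37  2.25]
open t98.8 p [0.5546 0.2351 0.1592] F [-0.73  0.07  0.86] M [0.23 0.39 0.02] gap 0.0879 j [ 0.78 -0.09  1.76 -0.87  1.37  2.25]
away t100.0 p [0.4299 0.2865 0.2841] F [ 1.    0.01 -1.24] M [ 0.14  0.43 -0.01] gap 0.0878 j [ 1.04 -0.22  1.65 -0.88  1.72  2.23]
tray [ 572.3 -173.3] [193.2 154.8] 15.4
-0.068 0.195
0.0 0.195
0.07 0.193
max z inside tray [0.006 0.025 0.028 0.029]
```

View pics/s33.png

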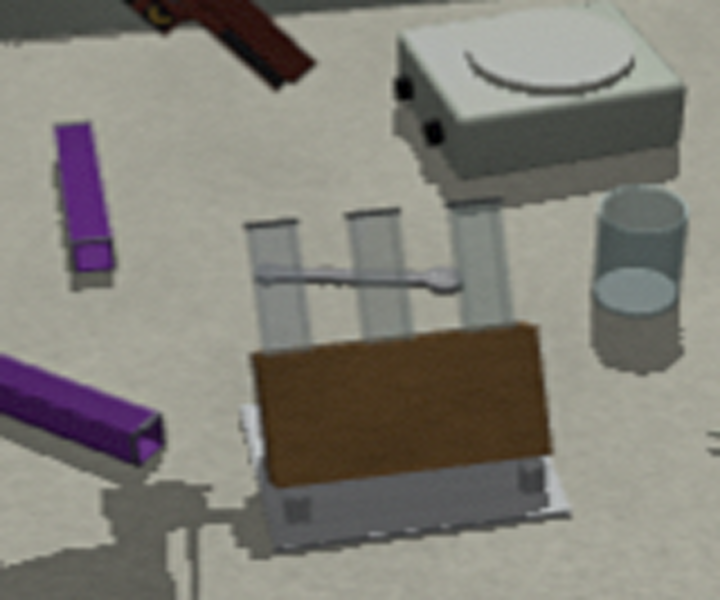

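View pics/s34.png

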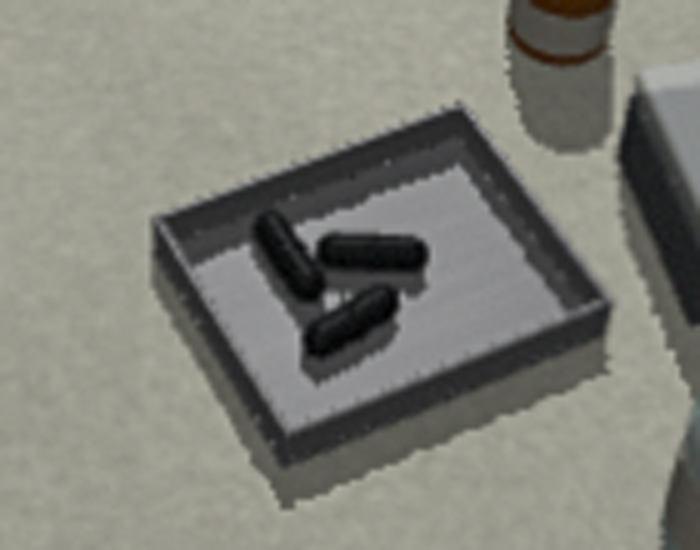

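View pics/w33.png

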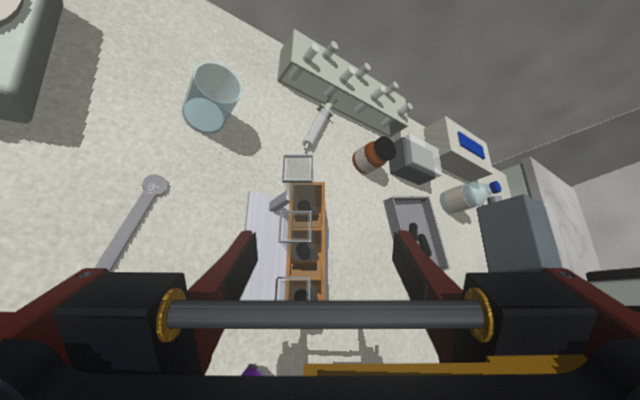

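View pics/s35.png

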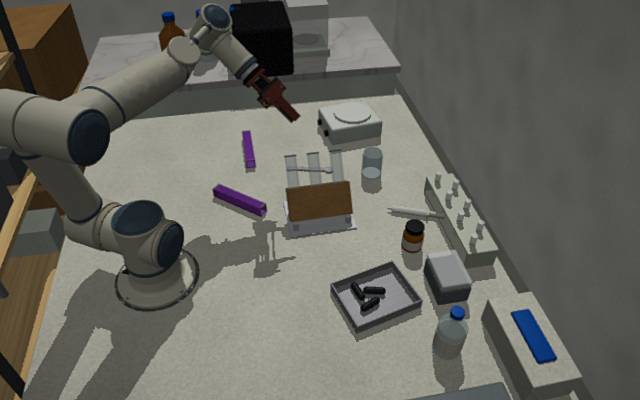

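All three tubes are seated, with mouths about 0.195 m along the carton axis. The three bars lie flat in the level tray (tops at or below 29 mm), and each tube shows one bar inside. The other things on the bench are where they were, so I'm handing in.

```bash
python3 -c "
from bench import *
job_done()
print(state()['time'])"
```

```text
the job is handed in; nothing more can be done
the job is handed in; nothing more can be done
```

I handed the job in at about 100 s of the 210 s allowed; it reports no verdict, so what follows rests on my own last checks.

**What I did:** All three tubes held two bars. I lifted each one out, tipped it in small pulses over the tray (each slid at about 11° below level), and levelled it as its front bar left. Then I put it back in its own cell. The tray was knocked about 36 mm aside during the first tube; I measured it again before each later pour.

**Last checks:**
- **Tubes:** the mouths measured 193–195 mm along the carton axis, against 195 mm for a fully seated tube, and each tube still shows one bar inside.
- **Tray:** three bars lie flat in it, with tops at or below 29 mm.
- **Other things:** they look unmoved in the side and wrist views, and the gripper was open and clear of everything.

**What disagreed:**
- One slide detection on tube 3 was a false alarm from a dark background; nothing moved and I repeated the pulse.
- On tube 2 the first pour pose would have put the wrist close to the bottle, so I turned the pour before tipping.
- My automatic bar finder in the side view picked up the wrong dark patch, so I placed the bars by eye in the crops.

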